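# Prise the stuck lid of a gourd jar up evenly with an oyster knife

### The job

The lid of the mustard-yellow gourd jar is stuck fast in its seal. Take the blunt oyster knife from the board and work its wedge blade into the seam under the lid, from opposite sides by turns and gently, feeling the force and without tipping the lid or touching it with the gripper, until the lid has come up level and stands about 3 mm proud of the pot all round. Then lay the knife flat on the board again and leave the kettle, the glass jar and the dispenser where they are.

Things in the scene. Friction and masses are not known exactly. Their poses are not given: they have to be found in the camera images.
- board: wooden cutting board, 440 (x) by 640 (y) by 25 mm thick, fixed, on soft feet that lift its underside 4 to 12 mm off the counter; origin at the centre of its underside, its top 25 mm above; z up.
- gourd: pot (lower half) of the gourd-shaped jar, mustard glazed stoneware; stands fast on the board and cannot shift. Origin at the centre of its foot, z up. 84 mm high, 132 mm across at 40 mm up, 108 mm across at the rim. It is round; nothing but the knife lies within 180 mm to its left (+y) or right (-y).
- rim (a point): point on the pot's axis in the plane of its rim, 84 mm above the foot. The rim is a flat level ledge from radius 54 mm (outer edge, chamfered 1.5 mm) in to the neck at radius 42 mm; the lid's flange lies on it. Below the chamfer the pot's side stands upright at radius 54 mm for 6 mm, then swells: a blade's edge can feel its way up it to the seam.
- lid: domed lid (upper half), same glaze, 0.12 to 0.18 kg. Origin on its axis in the plane of the flange's underside, z up: it coincides with rim when shut, and its height above rim is how far the lid is up. Flange 108 mm across, lower edge bevelled 3 mm in by 2 mm up: the shut seam is a V groove 3.5 mm high at the mouth, closed from radius 51 mm inward. Dome 41 mm high, short brittle stem to 57 mm.
- spigot (a point): on the lid's axis, 7 mm below its origin: middle of the spigot, radius 40 mm, 14 mm deep, in the pot's neck. A blade going in ends against it 14 mm inside the rim's edge. Its rubber seal drags with about 16 N and holds the lid where it is left. The spigot cracks if the lid is tipped over 3.4 degrees, the glaze chips above 25 N between knife and lid or pot.
- lid_top (a point): on the lid's axis, 41 mm above its origin (top of the dome). Pushed up at one edge the shut lid tilts about the far edge; once up, its far edge sinks by about 0.6 of what the near one rises, so each turn gains less. An edge settles back by up to 1 mm when the knife is drawn out. From one side only, right up to the spigot, the middle gets no more than about 2.2 mm up.
- knife: blunt oyster knife, 95 g, loose, flat on the board to the right of the jar. x points to the blade's edge, z up out of the handle's flat underside; origin on the underside, under the grip. Wooden handle: straight bar 24 mm wide (y), 22 mm high, x = -50 to +34 mm. Steel blade from there to its straight edge at x = 80 mm, 24 mm wide, its flat underside 4 mm above the handle's when unbent.
- knife_ferrule (a point): where the blade leaves the handle: on the underside plane, 34 mm along x from the knife's origin. The tang is bent from use: the blade's edge sits up to 3 mm higher or lower than it should, which the handle's pose does not show. The blade's top slopes at 22 degrees from 1.5 mm thick at the edge to 10 mm. Goes in level at 5 to 13 N along x. With the edge r mm from the jar's axis, the lid's edge there settles about 0.4 x (51 - r) mm up.
- kettle: stainless gooseneck kettle, 145 mm high, base 134 mm across, origin at the centre of its base; bystander on the far half of the board.
- jar: glass jar with clip-on lid, 96 mm across, 131 mm high, origin at the centre of its base; bystander on the far half of the board.
- dispenser: slim white plastic push dispenser, 56 mm across, 177 mm high, origin at the centre of its base; bystander on the far half of the board.
Not all that is in view belongs to the job. What is meant by the knife is not blue, and is the larger of those in its own colour. Leave any blue or turquoise look-alike of the lid alone.

How it is judged:
On the way, in this order (a step that is already met when the one before it is completed fails the run):
1. the knife is picked up from the board (z of knife in the frame of board above 0.05 m), for 0.1 s.
2. the knife has started the lid: it bears on the lid from below and the lid's middle is over 0.8 mm up (contact force between knife and lid above 1 N and z of lid in the frame of gourd above 0.0848 m), for 0.1 s.
At the end, for the whole second after the job is handed in: The lid stands 2.5 to 9.5 mm up at its middle (so still in its neck), level within 1.7 degrees and within 3 mm of the pot's axis; the knife lies flat, right way up, on the board; both are at rest and let go (z of lid in the frame of gourd between 0.0865 and 0.0935 m and angle between lid's own z axis and vertical below 0.03 rad and horizontal distance between lid and gourd below 0.003 m and z of knife in the frame of board between 0.022 and 0.028 m and angle between knife's own z axis and vertical below 0.08 rad and linear speed of knife below 0.01 m/s and linear speed of lid below 0.005 m/s); the robot touches nothing.
It fails at once if the lid is tipped by more than 3.4 degrees (angle between lid's own z axis and vertical above 0.06 rad).
It fails at once if the knife presses on the lid or the pot with more than 25 N (the glaze chips) (contact force between knife and lid above 25 N or contact force between knife and gourd above 25 N).
It fails at once if the gripper or arm touches the lid (contact force between any of the fingers, the arm and lid above 0.5 N).
It fails at once if the kettle, the glass jar or the dispenser is shoved by more than 20 mm or tipped (distance of any of kettle, jar, dispenser from where it was at the start of the episode above 0.02 m or angle between any of kettle, jar, dispenser's own z axis and vertical above 0.3 rad).
It also fails if it takes over 72 s, if anything falls off the work surface, if the arm or the gripper's body presses on something with over 40 N, if the wrist force passes 120 N, or if a joint passes its speed limit or range.

### The arm

A 6-joint arm with a two-finger parallel gripper is mounted at the origin on the work surface. World frame = base frame: x ahead of the robot, y to its left, z up, the work surface at z = 0. Lengths are in m, angles in rad, forces in N, time in s.
With the tool pointing down it reaches from about 0.225 to 0.875 m from the base axis. Payload 3.4 kg.
Tool frame: the origin (TCP) lies on the centre line of the jaws, within the pads' length; the fingertips stand 17 mm ahead of it and the grasp point (between the pads) lies 2 mm behind it (manip.finger_overhang is the distance from the TCP to the fingertips, in m); y points along the fingers, x is the direction in which the jaws open and shut, and the axes are right-handed (so a half turn about y gives the same grasp; the last joint's range is limited). The gripper opens to 85 mm and grips with 20 to 120 N. Pads are 22 mm wide; open, the fingers measure 114 mm over their backs; the gripper's body (76 mm by 85 mm) begins 54 mm behind the grasp point. The pads swing forward as they close: fully open they stand 13 mm farther back than shut.
Start: joints at [1.214, 0.276, 1.505, -0, 1.361, -0.121], TCP at [0.134, 0.559, 0.248] pointing down, gripper open.
Joint ranges: [-2.89, 2.89], [-0.75, 2.08], [0.22, 2.7], [-1.18, 4.32], [0.11, 2.71], [-2.7, 2.7]. Speed limits (rad/s): [2.57, 2.57, 3.14, 3.14, 3.14, 3.14].

### API

Orientations are given as a unit quaternion [w, x, y, z].
In Python, from rig import manip gives the robot as it stands.
- The arm moves only by the tool arm_command, never from a script. Its argument "commands" is a list of rows, each a list of 3 entries, a list of its own where there are three numbers: the finger opening in cm, from 0 to 8.54, then the shift along the world's x, y, z in cm, then the turn about the world's z in rad. A call has 1 to 12 rows; each row shifts and turns the commanded pose from where the row before left it; what a row does not reach is not made up. A row lasts 1/10 s, in which the tool goes at most 50 mm and 8.59 degrees, less where a joint would pass 70% of its speed; a pose out of reach is approached as far as the arm can. A call with a gripper value outside its range is refused whole. The fingers move at their own pace and stop on an object; "grip_force" is the grip in N (left out, the last holds). Time passes only in rows, so rows that do not move let the fingers close. It gives the time, the measured TCP pose, the force and the opening at its end, in the units of the state.
- manip.get_state(): the state, without advancing time (a new reading comes with each control period).
- manip.get_image(name): name is "side" or "top" or "wrist"; returns a dict with "pixels" (480x640x3 uint8, red, green, blue), "range_z" (480x640 float32, m along the optical axis (not along the pixel's ray), 0 where there is no reading), "intrinsics" (3x3 intrinsics, pixels), "k1" (the pictures are not rectified: a ray, as slopes to the right and down, at radius r is drawn at 1 + k1 r^2 times it, then the intrinsics apply), "R" (3x3) and "t" (3): a world point X has camera coordinates R X + t. Camera axes: x right, y down, z forward; pixel columns grow to the right and rows downward; lengths in m; the calibration is good to about 2 mm. A picture is of the moment at which its call begins.
- manip.sign_off(): hands the job in, once; it reports no verdict.
The state is a dict: "clock": time; "qpos": joint angles; "qd": joint speeds; "effort": joint torques, N m; "position": TCP position; "ee_rot": TCP orientation; "contact_force": force on the tool from outside, world axes, zero at the start; "moment": the same for the moment, N m; "width": finger opening in m.
Only numpy, scipy, OpenCV 4.12 (cv2) and the standard library are available. Lean on these libraries where they do the work, as an engineer would, in place of code of your own. Each camera call takes 0.05 s, during which the arm holds its last target.

## Working session

There is one attempt and no reset: what is moved stays moved. The work goes in short steps, Python scripts to look and compute and a tool call to move; the robot and the scene stay as the last step left them, time stands still between calls to the robot, and variables do not carry over. Pictures are saved under pics/ and viewed, and the job is handed in when it is done.

Besides the shell and the picture viewer there is one more tool, called after "Emit:" as a command line: name --argument value ..., lists and objects as JSON in quotes. arm_command: Moves the arm, as the interface text tells. Its arguments: {"type":"object","properties":{"commands":{"type":"array"},"grip_force":{"type":"number"}},"required":["commands"]}

```bash
ls && mkdir -p pics && cat > h.py <<'E'
import numpy as np, cv2
from rig import manip
def snap(n,fn=None):
    im=manip.get_image(n)
    np.savez('last_%s.npz'%n,**{k:np.asarray(v) for k,v in im.items()})
    if fn: cv2.imwrite('pics/'+fn,cv2.cvtColor(im['pixels'],cv2.COLOR_RGB2BGR))
    return im
def load(n): return dict(np.load('last_%s.npz'%n))
def ray(im,u,v):
    K=im['intrinsics'];k=float(im['k1'])
    d=np.array([(u-K[0,2])/K[0,0],(v-K[1,2])/K[1,1]]);p=d.copy()
    for _ in range(20): p=d/(1+k*(p@p))
    R=im['R'];return -R.T@im['t'], R.T@np.array([p[0],p[1],1.])
def onplane(im,u,v,z):
    o,d=ray(im,u,v);return o+d*(z-o[2])/d[2]
def pt(im,u,v):
    o,d=ray(im,u,v);return o+d*float(im['range_z'][int(round(v)),int(round(u))])
def proj(im,X):
    c=im['R']@np.asarray(X)+im['t'];p=c[:2]/c[2];p=p*(1+float(im['k1'])*(p@p))
    K=im['intrinsics'];return np.array([K[0,0]*p[0]+K[0,2],K[1,1]*p[1]+K[1,2]])
E
python3 - <<'E'
from h import *
for n in ['side','top','wrist']:
    im=snap(n,n+'0.png'); print(n,im['t'],-im['R'].T@im['t'],im['intrinsics'][0],im['k1'])
print(manip.get_state())
E
```

```text
pics
side [-0.45932246  0.26347668  1.14502649] [-0.10507968 -0.84345163  0.93221798] [622.81024522   0.         324.11176312] -0.16750037612049262
top [-0.11505161  0.52692906  1.25011166] [ 0.44647892 -0.07202554  1.28418813] [555.42078444   0.         323.88472459] -0.07324849883173216
wrist [-0.57366186 -0.04104291  0.3814136 ] [0.051327   0.57786166 0.37375156] [388.246325     0.         320.87221335] -0.0844070335743497
{'clock': 0.15, 'qpos': array([ 1.21399343e+00,  2.76470698e-01,  1.50581875e+00,  8.95276729e-06,
        1.36068973e+00, -1.20986149e-01]), 'qd': array([ 0.0022067 , -0.00208652, -0.00452156, -0.00146823, -0.00176918,
       -0.00112252]), 'effort': array([ 3.29255367e-03, -4.17147660e+01, -2.46032184e+01, -1.38232003e-04,
        7.58388836e-03, -3.30958642e-05]), 'position': array([0.1342117 , 0.55875432, 0.24763584]), 'ee_rot': array([-0.55509427,  0.55559851,  0.4372897 , -0.43813054]), 'contact_force': array([-0.65206086,  0.19204964, -0.37828029]), 'moment': array([ 0.03981727, -0.02488653, -0.02517501]), 'width': 0.08510547076570614}
```

View pics/top0.png

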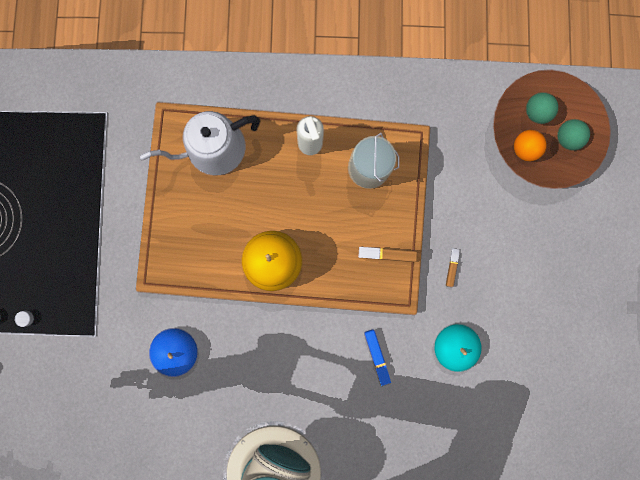

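View pics/side0.png

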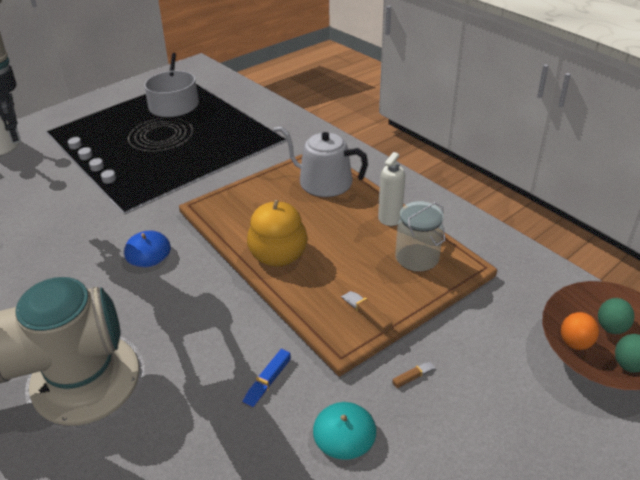

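View pics/wrist0.png

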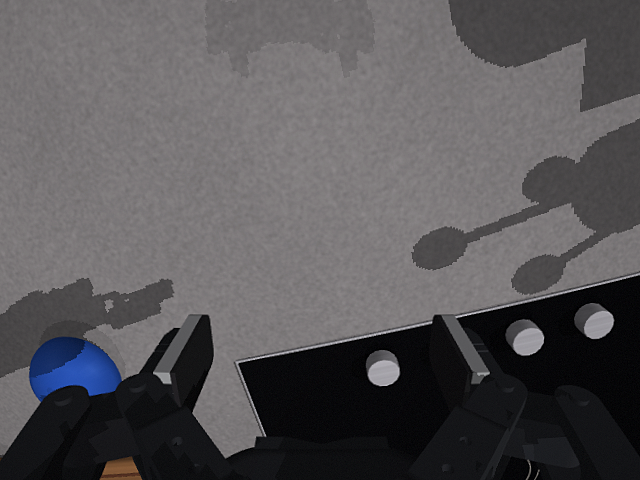

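```bash
python3 - <<'E'
from h import *
im=load('top');px=im['pixels']
cv2.imwrite('pics/crop_top.png',cv2.cvtColor(cv2.resize(px[225:300,220:480],None,fx=3,fy=3,interpolation=cv2.INTER_CUBIC),cv2.COLOR_RGB2BGR))
for u,v in [(270,200),(330,240),(220,230),(330,290),(380,215),(500,250),(450,330),(520,300),(220,320),(130,380)]:
    print(u,v,pt(im,u,v).round(4))
hsv=cv2.cvtColor(px,cv2.COLOR_RGB2HSV)
print(hsv[254,365:420:4],hsv[245:265:2,400])
s=manip.get_state()
from scipy.spatial.transform import Rotation as Ro
q=s['ee_rot'];R=Ro.from_quat([q[1],q[2],q[3],q[0]]).as_matrix();print(R.round(3), np.arctan2(R[1,0],R[0,0]))
E
```

```text
270 200 [0.6183 0.0225 0.026 ]
330 240 [ 0.5301 -0.1161  0.0296]
220 230 [0.5464 0.1327 0.0332]
330 290 [ 0.4172 -0.1187  0.0277]
380 215 [ 0.5901 -0.229   0.0286]
500 250 [ 0.5182 -0.5169  0.0025]
450 330 [ 0.3333 -0.3902  0.0399]
520 300 [ 4.020e-01 -5.662e-01  5.000e-04]
220 320 [ 0.3417  0.1318 -0.0037]
130 380 [ 0.1987  0.3352 -0.0036]
[[113   9 234]
 [113   9 235]
 [120   7 235]
 [123  10 236]
 [ 28 159 249]
 [ 15 165 175]
 [ 14 155 174]
 [ 15 155 173]
 [ 15 157 172]
 [ 15 165 173]
 [ 15 160 175]
 [ 15 150 173]
 [ 15 160 171]
 [ 14 142 111]] [[ 15 160 175]
 [ 14 154 171]
 [ 14 146 115]
 [ 15 161 185]
 [ 14 159 176]
 [ 15 155 179]
 [ 15 161 187]
 [ 14 152 189]
 [ 14 150 156]
 [ 14 156 168]]
[[ 0.234 -0.    -0.972]
 [ 0.972 -0.001  0.234]
 [-0.001 -1.     0.   ]] 1.3349778312378882
```

View pics/crop_top.png

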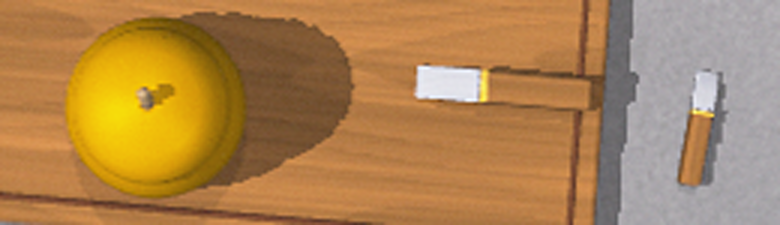

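```bash
cat >> h.py <<'E'
def cloud(im,mask):
    v,u=np.nonzero(mask&(im['range_z']>0));K=im['intrinsics']
    n=cv2.undistortPoints(np.c_[u,v].astype(float)[:,None],K,np.array([float(im['k1']),0,0,0,0]))[:,0] if False else None
    d=np.c_[(u-K[0,2])/K[0,0],(v-K[1,2])/K[1,1]];p=d.copy()
    for _ in range(20): p=d/(1+float(im['k1'])*(p**2).sum(1))[:,None]
    z=im['range_z'][v,u];c=np.c_[p*z[:,None],z]
    return (c-im['t'])@im['R'],u,v
E
python3 - <<'E'
from h import *
for n,reg in [('top',[(175,245,155,235),(220,245,320,355),(265,295,310,350),(190,240,270,340)]),('side',[(190,230,330,360),(270,300,300,330),(250,280,360,385)])]:
    im=load(n)
    for a,b,c,d in reg:
        m=np.zeros((480,640),bool);m[a:b,c:d]=1
        P,_,_=cloud(im,m);print(n,P.mean(0).round(4),np.median(P[:,2]).round(4),P[:,2].std().round(4))
    hsv=cv2.cvtColor(im['pixels'],cv2.COLOR_RGB2HSV)
    y=cv2.inRange(hsv,(20,170,60),(30,255,255))>0
    nn,lab,st,ce=cv2.connectedComponentsWithStats(y.astype(np.uint8))
    i=1+np.argmax(st[1:,4]);y=lab==i;print(n,st[i],ce[i])
    P,u,v=cloud(im,y)
    np.save('gc_%s.npy'%n,P)
    print(P.min(0),P.max(0),np.percentile(P,[5,50,95],axis=0).round(4))
    from scipy.optimize import least_squares
    s=P[(P[:,2]>.13)&(P[:,2]<.162)]
    f=least_squares(lambda q:np.linalg.norm(s-q[:3],axis=1)-q[3],[*s.mean(0)[:2],.1,.06],loss='soft_l1',f_scale=.003)
    print('sphere',f.x.round(4),len(s))
im=load('top')
hsv=cv2.cvtColor(im['pixels'],cv2.COLOR_RGB2HSV)
y=(cv2.inRange(hsv,(20,170,60),(30,255,255))).astype(np.uint8)
c=max(cv2.findContours(y,0,2)[0],key=cv2.contourArea);(cu,cv),r=cv2.minEnclosingCircle(c);print('circ',cu,cv,r,onplane(im,cu,cv,.075),cv2.fitEllipse(c))
b=cv2.inRange(hsv,(95,0,190),(150,40,255));b[:240]=0;b[270:]=0;b[:,:345]=0;b[:,425:]=0
c=max(cv2.findContours(b,0,2)[0],key=cv2.contourArea);rc=cv2.minAreaRect(c);print('blade',rc,[onplane(im,*q,.042).round(4) for q in cv2.boxPoints(rc)])
cv2.imwrite('pics/kcrop.png',cv2.cvtColor(cv2.resize(im['pixels'][235:275,350:430],None,fx=10,fy=10,interpolation=cv2.INTER_CUBIC),cv2.COLOR_RGB2BGR))
E
```

```text
top [0.592  0.1927 0.0307] 0.0306 0.0025
top [ 0.5486 -0.1315  0.0303] 0.0303 0.0023
top [ 0.4409 -0.1169  0.0304] 0.0304 0.0024
top [ 0.5865 -0.0572  0.0339] 0.0305 0.0169
top [ 242  231   60   60 2789] [271.49731086 260.43814987]
[ 0.41520269 -0.05255635  0.028723  ] [0.54382302 0.08177498 0.17072247] [[ 0.4278 -0.0416  0.0861]
 [ 0.4774  0.0069  0.1399]
 [ 0.529   0.0587  0.1541]]
sphere [0.4796 0.0127 0.0895 0.0663] 1835
side [0.6964 0.0292 0.0289] 0.0284 0.0034
side [ 0.4778 -0.1192  0.0283] 0.0283 0.0018
side [ 0.6101 -0.1541  0.0282] 0.0282 0.0019
side [256 205  17  17 172] [263.71511628 212.9127907 ]
[ 0.44003757 -0.00227378  0.13997807] [0.48188362 0.04212448 0.15644425] [[0.4449 0.0013 0.1413]
 [0.4582 0.0164 0.147 ]
 [0.4747 0.0362 0.1529]]
sphere [0.4811 0.0082 0.0823 0.0705] 172
circ 271.5375671386719 260.4651184082031 30.159086227416992 [0.4794179  0.01159696 0.075     ] ((271.4748840332031, 260.3937072753906), (58.852821350097656, 59.20990753173828), 54.24721908569336)
blade ((368.87298583984375, 252.39756774902344), (20.642147064208984, 10.411609649658203), 5.194429397583008) [array([ 0.4935, -0.1796,  0.042 ]), array([ 0.5168, -0.1813,  0.042 ]), array([ 0.5137, -0.2277,  0.042 ]), array([ 0.4903, -0.2259,  0.042 ])]
```

View pics/kcrop.png

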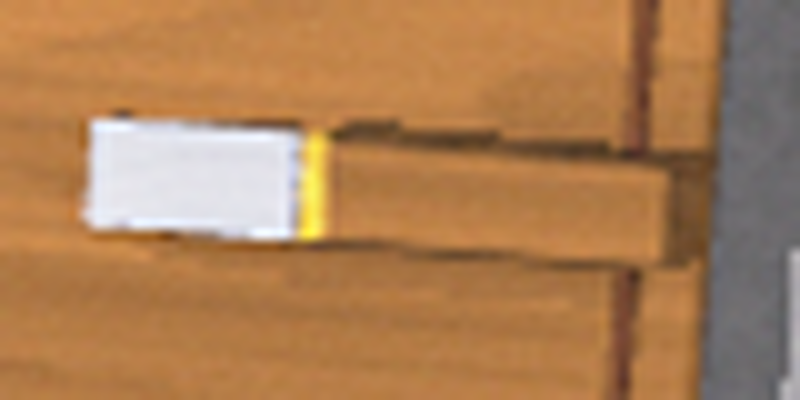

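Emit:
arm_command --commands '[[8.5, [1.6, -4.0, 0], -0.07], [8.5, [1.6, -4.0, 0], -0.07], [8.5, [1.6, -4.0, 0], -0.07], [8.5, [1.6, -4.0, 0], -0.07], [8.5, [1.6, -4.0, 0], -0.07], [8.5, [1.6, -4.0, 0], -0.07], [8.5, [1.8, -4.0, 0], -0.07], [8.5, [1.8, -4.0, 0], -0.07], [8.5, [1.8, -4.0, 0], -0.07], [8.5, [1.8, -4.0, 0], -0.07]]'

```text
clock: 1.15
position: [0.3024, 0.1575, 0.2484]
ee_rot: [0.672, -0.672, -0.22, 0.22]
contact_force: [1.6, -0.4, 0.4]
width: 0.085
```

Emit:
arm_command --commands '[[8.5, [2.4, -4.0, 0], -0.07], [8.5, [2.6, -4.0, 0], -0.07], [8.5, [2.7, -4.0, 0.5], -0.07], [8.5, [2.7, -4.0, 0.5], -0.07], [8.5, [2.7, -4.0, 0.5], -0.07], [8.5, [2.0, -2.0, 0.5], -0.07]]'

```text
clock: 1.75
position: [0.4547, -0.0643, 0.2683]
ee_rot: [-0.703, 0.704, 0.074, -0.074]
contact_force: [0.6, 1.3, -1.0]
width: 0.0851
```

```bash
python3 - <<'E'
from h import *
im=snap('wrist','w1.png');print(manip.get_state()['position'],-im['R'].T@im['t'])
E
```

```text
[ 0.45858595 -0.06665792  0.26890905] [0.43582623 0.01725485 0.39435943]
```

View pics/w1.png

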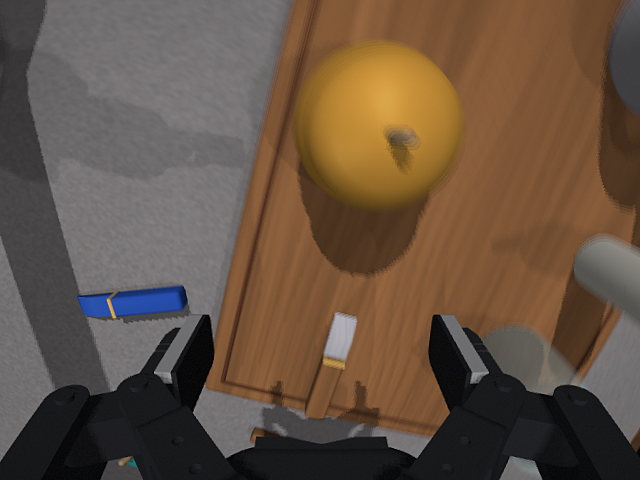

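```bash
cat > jar.py <<'E'
from h import *
from scipy.optimize import least_squares
def jarfit(im):
    hsv=cv2.cvtColor(im['pixels'],cv2.COLOR_RGB2HSV)
    y=cv2.inRange(hsv,(17,150,60),(30,255,255))
    y=cv2.morphologyEx(y,cv2.MORPH_OPEN,np.ones((7,7)))
    c=max(cv2.findContours(y,0,1)[0],key=cv2.contourArea)
    m=np.zeros((480,640),np.uint8);cv2.drawContours(m,[c],-1,1,-1)
    P,u,v=cloud(im,m>0)
    print('bb',cv2.boundingRect(c),len(P),P.max(0))
    s=P[(P[:,2]>.122)&(P[:,2]<.157)&(abs(P[:,0]-.48)<.06)&(abs(P[:,1]-.01)<.06)]
    f=least_squares(lambda q:np.linalg.norm(s-q[:3],axis=1)-q[3],[.48,.01,.1,.06],loss='soft_l1',f_scale=.003)
    print('lid sphere',f.x.round(4),len(s),np.abs(f.fun).mean())
    o=(-im['R'].T@im['t'])
    # silhouette tangent: rays tangent to pot's sphere-ish bulge
    rays=np.array([ray(im,*q)[1] for q in c[:,0].astype(float)]);rays/=np.linalg.norm(rays,axis=1)[:,None]
    g=least_squares(lambda q:np.linalg.norm(np.cross(rays,np.array([q[0],q[1],.07])-o),axis=1)-q[2],[.48,.01,.066],loss='soft_l1',f_scale=.001)
    print('silh',g.x.round(4),np.abs(g.fun).mean())
E
python3 - <<'E'
from jar import *
for n in ['wrist','top']: jarfit(load(n))
im=load('wrist')
print(pt(im,400,138))
for (u,v,z) in [(345,314,.036),(323,414,.052),(334,364,.052)]: print(pt(im,u,v).round(4),onplane(im,u,v,z).round(4))
im=load('top')
for (u,v,z) in [(359,252.2,.036),(416.5,256.8,.052),(381.5,253.4,.045)]: print('top',onplane(im,u,v,z).round(4))
E
```

```text
bb (295, 42, 168, 167) 22036 [0.56952958 0.07187494 0.17237571]
lid sphere [0.4797 0.0119 0.0894 0.0659] 19438 0.000665637943982814
silh [0.4835 0.0098 0.0655] 0.0006209773306386185
bb (242, 231, 60, 60) 2881 [0.54716243 0.08177498 0.17392559]
lid sphere [0.4797 0.0127 0.0927 0.0635] 2003 0.0014376425738707012
silh [0.4797 0.0118 0.065 ] 0.0005358023690070741
[0.48348971 0.01000917 0.16923262]
[ 0.5046 -0.1823  0.0315] [ 0.5038 -0.1798  0.036 ]
[ 0.5061 -0.3016  0.0524] [ 0.5062 -0.3019  0.052 ]
[ 0.5032 -0.2324  0.052 ] [ 0.5032 -0.2324  0.052 ]
top [ 0.5038 -0.1819  0.036 ]
top [ 0.4958 -0.3095  0.052 ]
top [ 0.5018 -0.2317  0.045 ]
```

Emit:
arm_command --commands '[[8.5, [1.0, -4.0, -1], 0], [8.5, [1.0, -4.0, -1], 0], [8.5, [1.0, -4.0, -1], 0], [8.5, [1.0, -3.6, -1], 0], [8.5, [0.5, -2.0, 0], 0.1], [8.5, [0, 0, 0], 0], [8.5, [0, 0, 0], 0]]'

```text
clock: 2.5
position: [0.4979, -0.2365, 0.2278]
ee_rot: [0.699, -0.698, -0.11, 0.111]
contact_force: [0.4, 1.3, -0.7]
width: 0.0854
```

```bash
python3 - <<'E'
from h import *
im=snap('wrist','w2.png');print(manip.get_state()['position'],-im['R'].T@im['t'])
E
```

```text
[ 0.49787432 -0.23586961  0.22811813] [ 0.47081679 -0.15747625  0.35418742]
```

View pics/w2.png

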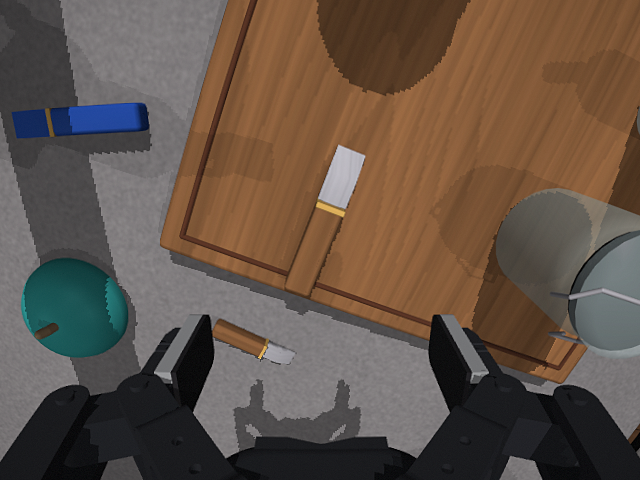

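```bash
python3 - <<'E'
from h import *
im=load('wrist');px=im['pixels']
cv2.imwrite('pics/k2.png',cv2.cvtColor(cv2.resize(px[130:310,260:400],None,fx=4,fy=4,interpolation=cv2.INTER_CUBIC)[:600*2],cv2.COLOR_RGB2BGR)[:720][::1])
hsv=cv2.cvtColor(px,cv2.COLOR_RGB2HSV)
b=cv2.inRange(hsv,(0,0,150),(179,45,255));b[:140]=0;b[215:]=0;b[:,:310]=0;b[:,375:]=0
c=max(cv2.findContours(b,0,2)[0],key=cv2.contourArea);rc=cv2.minAreaRect(c);print(rc,cv2.boxPoints(rc))
P,u,v=cloud(im,b>0);A=np.c_[P[:,:2],np.ones(len(P))];co,*_=np.linalg.lstsq(A,P[:,2],rcond=None);print('blade plane',co,P.min(0),P.max(0))
m=np.zeros((480,640),bool);m[100:250,400:430]=1;P,_,_=cloud(im,m);print('board',np.median(P,0))
for n,(u,v,z) in dict(e1=(338.5,145.5,.036),e2=(365,156,.036),f1=(317,201,.052),f2=(345,216,.052),h1=(287,287,.052),h2=(313,298,.052)).items(): print(n,pt(im,u,v).round(4),onplane(im,u,v,z).round(4))
E
```

```text
((341.4482421875, 176.87930297851562), (30.454036712646484, 57.751251220703125), 21.801410675048828) [[316.58615 198.03448]
 [338.03445 144.41379]
 [366.31033 155.72412]
 [344.86203 209.34482]]
blade plane [-0.02451785 -0.2585464   0.00039957] [ 0.49013551 -0.22956397  0.02881353] [ 0.5176392  -0.18078918  0.04584543]
board [ 0.56219749 -0.18398646  0.03007736]
e1 [ 0.4936 -0.1811  0.0331] [ 0.4934 -0.1809  0.036 ]
e2 [ 0.5174 -0.1826  0.0294] [ 0.5165 -0.1821  0.036 ]
f1 [ 0.4901 -0.2268  0.0492] [ 0.4899 -0.2262  0.052 ]
f2 [ 0.5184 -0.2363  0.0302] [ 0.5152 -0.231   0.052 ]
h1 [ 0.4884 -0.3059  0.0524] [ 0.4884 -0.3061  0.052 ]
h2 [ 0.516  -0.3206  0.0294] [ 0.5129 -0.3093  0.052 ]
```

View pics/k2.png

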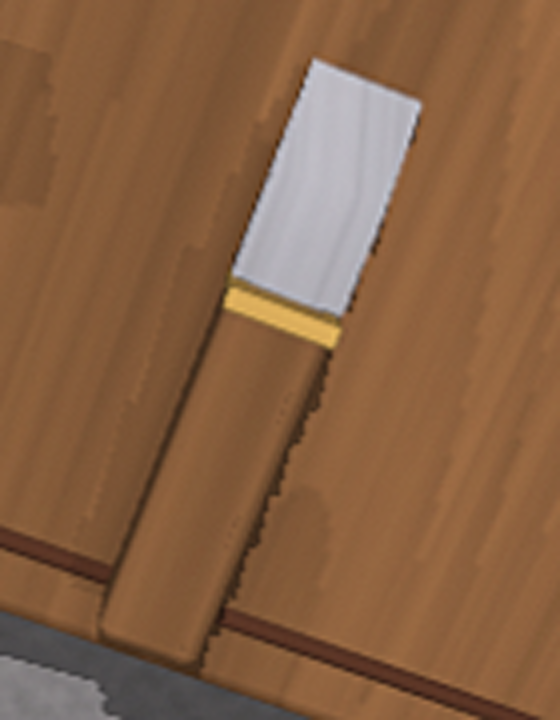

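Emit:
arm_command --commands '[[8.5, [0.1, -0.2, 0], -0.087], [8.5, [0.2, -0.2, -3.0], -0.087], [8.5, [0.2, -0.2, -4], -0.087], [6, [0, -0.15, -4], -0.086], [6, [0, 0, -4], 0], [6, [0, 0, -1.5], 0], [6, [0, 0, 0], 0], [6, [0, 0, 0], 0]]' --grip_force 110

```text
clock: 3.35
position: [0.5038, -0.2436, 0.0641]
ee_rot: [-0.707, 0.707, -0.011, 0.011]
contact_force: [-0.1, 0.8, -0.2]
width: 0.0597
```

```bash
python3 - <<'E'
from h import *
im=snap('wrist','w3.png');snap('side','s3.png');print(manip.get_state()['position'],manip.get_state()['ee_rot'])
for n,(u,v,z) in dict(e1=(338.5,145.5,.036)).items(): pass
E
```

```text
[ 0.504513   -0.24448274  0.06512639] [-0.70639873  0.70763727 -0.01004863  0.01222104]
```

View pics/w3.png

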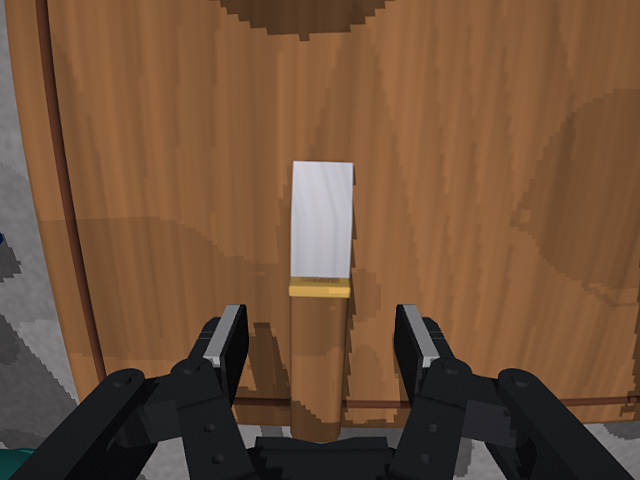

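Emit:
arm_command --commands '[[5, [0, 0, -0.8], 0], [4, [0, 0, -0.6], 0], [3, [0, 0, 0], 0], [2, [0, 0, 0], 0], [2, [0, 0, 0], 0], [2, [0, 0, 0], 0], [2, [0, 0, 0], 0]]' --grip_force 110

```text
clock: 4.15
position: [0.5034, -0.2445, 0.0493]
ee_rot: [-0.707, 0.707, -0.011, 0.011]
contact_force: [0.4, 0.2, -0.2]
width: 0.0223
```

```bash
python3 - <<'E'
from h import *
im=load('wrist')
def strip(u0,u1,v): 
    m=np.zeros((480,640),bool);m[v-1:v+2,u0:u1]=1;P,_,_=cloud(im,m);return P.mean(0).round(4),np.median(P[:,2]).round(4)
for v in [163,166,170,180,190,200,210,220,230,240,250,260,270,287,300,310,320,340,360,380]:
    k=strip(298,346,v);l=strip(250,285,v);r=strip(362,395,v);print(v,k[0],k[1],'board',l[1],r[1], 'h',round(float(k[1]-(l[1]+r[1])/2),4))
E
```

```text
163 [ 0.5047 -0.1821  0.033 ] 0.033 board 0.0301 0.0301 h 0.0029
166 [ 0.5046 -0.1832  0.0335] 0.0335 board 0.0301 0.03 h 0.0035
170 [ 0.5045 -0.1847  0.0342] 0.0342 board 0.0301 0.0301 h 0.0041
180 [ 0.5044 -0.1884  0.036 ] 0.036 board 0.0299 0.0299 h 0.0061
190 [ 0.5043 -0.1921  0.0378] 0.0378 board 0.03 0.0301 h 0.0077
200 [ 0.5042 -0.1958  0.0396] 0.0396 board 0.0301 0.0299 h 0.0096
210 [ 0.5041 -0.1995  0.0412] 0.0412 board 0.03 0.03 h 0.0112
220 [ 0.5039 -0.2031  0.043 ] 0.0429 board 0.0301 0.0299 h 0.0129
230 [ 0.5038 -0.2072  0.0431] 0.0431 board 0.03 0.0299 h 0.0132
240 [ 0.5037 -0.2113  0.0434] 0.0434 board 0.0299 0.03 h 0.0135
250 [ 0.5036 -0.2155  0.0436] 0.0436 board 0.03 0.0301 h 0.0135
260 [ 0.5034 -0.2197  0.0439] 0.0439 board 0.0301 0.0299 h 0.0139
270 [ 0.5033 -0.224   0.0441] 0.0441 board 0.0299 0.0299 h 0.0142
287 [ 0.5031 -0.2279  0.052 ] 0.052 board 0.0299 0.03 h 0.0221
300 [ 0.503  -0.2337  0.052 ] 0.0519 board 0.03 0.03 h 0.0219
310 [ 0.5028 -0.2383  0.0517] 0.0518 board 0.0301 0.0301 h 0.0217
320 [ 0.5027 -0.2429  0.0519] 0.0519 board 0.0299 0.03 h 0.022
340 [ 0.5025 -0.2527  0.0515] 0.0519 board 0.03 0.03 h 0.0219
360 [ 0.5021 -0.2632  0.0509] 0.0518 board 0.0298 0.03 h 0.0219
380 [ 0.5019 -0.2741  0.0505] 0.0519 board 0.0299 0.0299 h 0.022
```

Emit:
arm_command --commands '[[2, [0, 0, 0.3], 0], [2, [0, 0, 0.7], 0], [2, [0, 0, 2], 0], [2, [0, 0, 3], 0], [2, [0, 0, 3], 0]]'

```text
clock: 4.65
position: [0.503, -0.2442, 0.1404]
ee_rot: [0.707, -0.707, 0.012, -0.011]
contact_force: [0.6, -0.4, -0.1]
width: 0.0222
```

Emit:
arm_command --commands '[[2, [-2.0, 2.0, 0], -0.0874], [2, [-2.0, 3.0, 0], -0.0874], [2, [-2.0, 3.0, 0], -0.0874], [2, [-1.5, 3.0, -0.5], -0.0874], [2, [-0.65, 3.0, -0.35], -0.0874], [2, [0, 0, 0], 0], [2, [0, 0, 0], 0], [2, [0, 0, 0], 0]]'

```text
clock: 5.45
position: [0.4229, -0.1052, 0.1315]
ee_rot: [-0.688, 0.688, -0.163, 0.165]
contact_force: [-0.3, -0.8, -0.6]
width: 0.0219
```

```bash
python3 - <<'E'
from h import *
im=snap('wrist','w4.png');s=manip.get_state();print(s['position'],s['ee_rot'],s['contact_force'])
E
```

```text
[ 0.42281449 -0.10535642  0.13129307] [-0.68753367  0.68794381 -0.16376686  0.16495813] [-0.26663934 -1.546082   -1.19313863]
```

View pics/w4.png

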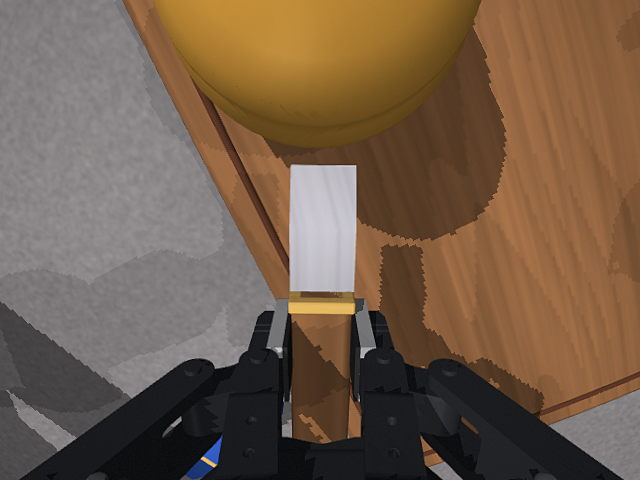

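```bash
python3 - <<'E'
from jar import *
im=load('wrist')
jarfit(im)
def strip(u0,u1,v): 
    m=np.zeros((480,640),bool);m[v,u0:u1]=1;P,_,_=cloud(im,m);return np.median(P,0).round(4)
for v in [100,110,115,120,125,128,131,134,137,140,143,146,148,150]: 
    p=strip(318,326,v);print(v,p, 'r',round(float(np.hypot(p[0]-.48,p[1]-.012)),4))
for v in [164,166,168,170,180,200,250,280,305,315,320]:
    p=strip(300,346,v);print(v,p,'r',round(float(np.hypot(p[0]-.48,p[1]-.012)),4))
E
```

```text
bb (154, 0, 326, 148) 35067 [0.55394166 0.05853486 0.15366943]
lid sphere [0.4795 0.0115 0.0925 0.0635] 30224 0.0006636064542812527
silh [ 0.4689 -0.0088  0.048 ] 0.010702762620331189
100 [ 0.4603 -0.0293  0.1385] r 0.0458
110 [ 0.4591 -0.0319  0.134 ] r 0.0486
115 [ 0.4584 -0.0332  0.1313] r 0.0501
120 [ 0.4577 -0.0347  0.1294] r 0.0518
125 [ 0.4569 -0.0362  0.1244] r 0.0534
128 [ 0.4561 -0.038   0.1062] r 0.0554
131 [ 0.4555 -0.0391  0.1028] r 0.0567
134 [ 0.4549 -0.0403  0.0995] r 0.058
137 [ 0.4543 -0.0415  0.0971] r 0.0594
140 [ 0.4537 -0.0428  0.094 ] r 0.0608
143 [ 0.4529 -0.044   0.0905] r 0.0622
146 [ 0.4522 -0.0459  0.0834] r 0.0642
148 [ 0.4509 -0.048   0.0698] r 0.0667
150 [ 0.449  -0.0526  0.03  ] r 0.0717
164 [ 0.4467 -0.06    0.0302] r 0.0793
166 [ 0.4505 -0.0498  0.1149] r 0.0685
168 [ 0.4502 -0.0504  0.1155] r 0.0692
170 [ 0.4498 -0.0511  0.1157] r 0.07
180 [ 0.4485 -0.0542  0.1173] r 0.0733
200 [ 0.4453 -0.0601  0.1204] r 0.08
250 [ 0.4374 -0.0757  0.1253] r 0.0975
280 [ 0.4322 -0.086   0.1264] r 0.109
305 [ 0.4293 -0.0915  0.1342] r 0.1153
315 [ 0.4274 -0.0953  0.1341] r 0.1195
320 [ 0.4266 -0.0968  0.1342] r 0.1212
```

Emit:
arm_command --commands '[[2, [0.13, 0.38, 0.03], 0], [2, [0.13, 0.38, 0], 0], [2, [0.13, 0.38, 0], 0], [2, [0, 0, 0], 0]]'

```text
clock: 5.9
position: [0.4259, -0.0926, 0.131]
ee_rot: [0.688, -0.688, 0.164, -0.164]
contact_force: [0.8, 0.0, -0.1]
width: 0.0218
```

Emit:
arm_command --commands '[[2, [0.045, 0.089, 0], 0], [2, [0.045, 0.089, 0], 0]]'

```text
clock: 6.1
position: [0.4266, -0.0914, 0.1311]
ee_rot: [-0.688, 0.688, -0.164, 0.164]
contact_force: [-1.5, -1.3, -0.4]
width: 0.0218
```

Emit:
arm_command --commands '[[2, [0.045, 0.089, 0], 0], [2, [0, 0, 0], 0]]'

```text
clock: 6.3
position: [0.4269, -0.091, 0.1313]
ee_rot: [-0.687, 0.688, -0.164, 0.164]
contact_force: [-2.4, -3.8, 0.9]
width: 0.022
```

Emit:
arm_command --commands '[[2, [0, 0, 0.05], 0], [2, [0.022, 0.045, 0], 0], [2, [0, 0, 0], 0]]'

```text
clock: 6.6
position: [0.4277, -0.0897, 0.1319]
ee_rot: [0.688, -0.688, 0.164, -0.165]
contact_force: [-1.1, -1.0, 2.4]
width: 0.0225
```

Emit:
arm_command --commands '[[2, [0.045, 0.089, 0], 0], [2, [0, 0, 0], 0]]'

```text
clock: 6.8
position: [0.4281, -0.089, 0.1318]
ee_rot: [-0.688, 0.688, -0.164, 0.165]
contact_force: [-2.0, -1.7, 2.2]
width: 0.022
```

Emit:
arm_command --commands '[[2, [0.045, 0.089, 0], 0], [2, [0.045, 0.089, 0], 0], [2, [0, 0, 0], 0]]'

```text
clock: 7.1
position: [0.4284, -0.0884, 0.1319]
ee_rot: [-0.687, 0.689, -0.164, 0.164]
contact_force: [-3.4, -6.3, 4.9]
width: 0.0219
```

Emit:
arm_command --commands '[[2, [0.045, 0.089, 0], 0], [2, [0.045, 0.089, 0], 0], [2, [0, 0, 0], 0]]'

```text
clock: 7.4
position: [0.4287, -0.088, 0.132]
ee_rot: [-0.686, 0.69, -0.164, 0.163]
contact_force: [-5.8, -9.5, 5.4]
width: 0.0219
```

Emit:
arm_command --commands '[[2, [0, 0, 0.05], 0], [2, [0, 0, 0.0], 0]]'

```text
clock: 7.6
position: [0.4286, -0.0879, 0.1323]
ee_rot: [-0.686, 0.69, -0.164, 0.163]
contact_force: [-5.0, -10.3, 2.9]
width: 0.022
```

Emit:
arm_command --commands '[[2, [0, 0, 0.05], 0], [2, [0, 0, 0.0], 0]]'

```text
clock: 7.8
position: [0.4286, -0.0879, 0.1325]
ee_rot: [-0.686, 0.69, -0.164, 0.163]
contact_force: [-4.3, -10.8, 0.7]
width: 0.0221
```

Emit:
arm_command --commands '[[2, [0.03, 0.06, 0], 0], [2, [0, 0, 0], 0]]'

```text
clock: 8.0
position: [0.4287, -0.0876, 0.1325]
ee_rot: [-0.686, 0.69, -0.164, 0.163]
contact_force: [-4.2, -11.8, 1.9]
width: 0.0219
```

```bash
python3 - <<'E'
from h import *
im=snap('wrist','w5.png');s=manip.get_state();print(s['position'],s['ee_rot'],s['contact_force'])
cv2.imwrite('pics/w5c.png',cv2.cvtColor(cv2.resize(im['pixels'][90:240,220:420],None,fx=4,fy=4,interpolation=cv2.INTER_CUBIC),cv2.COLOR_RGB2BGR))
def strip(u0,u1,v): 
    m=np.zeros((480,640),bool);m[v,u0:u1]=1;P,_,_=cloud(im,m);return np.median(P,0).round(4)
for v in range(96,240,4):
    p=strip(312,332,v);print(v,p,'r',round(float(np.hypot(p[0]-.48,p[1]-.012)),4))
E
```

```text
[ 0.42864516 -0.08759602  0.13248759] [-0.68560573  0.69027797 -0.1639941   0.16299401] [ -4.65756574 -10.52331272   1.606744  ]
96 [ 0.4664 -0.0107  0.1494] r 0.0265
100 [ 0.466  -0.0116  0.1488] r 0.0274
104 [ 0.4655 -0.0126  0.1486] r 0.0286
108 [ 0.465  -0.0135  0.1484] r 0.0296
112 [ 0.4646 -0.0145  0.148 ] r 0.0306
116 [ 0.4641 -0.0154  0.1472] r 0.0317
120 [ 0.4637 -0.0165  0.1469] r 0.0328
124 [ 0.4631 -0.0174  0.1463] r 0.0339
128 [ 0.4626 -0.0183  0.1459] r 0.0349
132 [ 0.4621 -0.0194  0.1451] r 0.0361
136 [ 0.4616 -0.0204  0.1444] r 0.0373
140 [ 0.461  -0.0215  0.1431] r 0.0385
144 [ 0.4605 -0.0226  0.1424] r 0.0397
148 [ 0.4599 -0.0237  0.1414] r 0.041
152 [ 0.4593 -0.0249  0.1407] r 0.0423
156 [ 0.4588 -0.026   0.1398] r 0.0435
160 [ 0.4581 -0.0273  0.1389] r 0.045
164 [ 0.4574 -0.0287  0.1355] r 0.0466
168 [ 0.4568 -0.0304  0.1328] r 0.0483
172 [ 0.4558 -0.0319  0.13  ] r 0.0501
176 [ 0.4548 -0.0339  0.1242] r 0.0524
180 [ 0.4537 -0.0362  0.1179] r 0.0549
184 [ 0.453  -0.0376  0.1183] r 0.0565
188 [ 0.4526 -0.0387  0.1193] r 0.0576
192 [ 0.4518 -0.0399  0.1198] r 0.0591
196 [ 0.4511 -0.0411  0.1203] r 0.0605
200 [ 0.4506 -0.0422  0.1211] r 0.0617
204 [ 0.4502 -0.0435  0.1218] r 0.063
208 [ 0.4495 -0.0445  0.1225] r 0.0642
212 [ 0.4488 -0.0459  0.123 ] r 0.0658
216 [ 0.4483 -0.0469  0.1237] r 0.0669
220 [ 0.4477 -0.0481  0.1245] r 0.0682
224 [ 0.4471 -0.0493  0.1248] r 0.0696
228 [ 0.4464 -0.0505  0.1252] r 0.071
232 [ 0.4459 -0.0517  0.1259] r 0.0723
236 [ 0.4451 -0.0531  0.1258] r 0.0739
```

View pics/w5c.png

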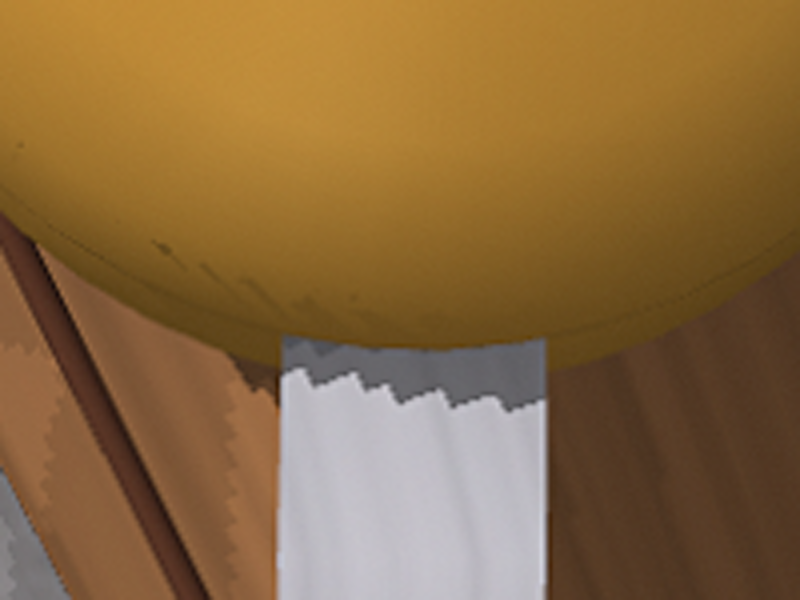

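Emit:
arm_command --commands '[[2, [0, 0, 0.05], 0], [2, [0, 0, 0.05], 0], [2, [0, 0, 0.0], 0]]'

```text
clock: 8.35
position: [0.4286, -0.0874, 0.133]
ee_rot: [-0.686, 0.69, -0.164, 0.163]
contact_force: [-3.4, -11.1, -2.5]
width: 0.0217
```

Emit:
arm_command --commands '[[2, [0, 0, 0.05], 0], [2, [0, 0, 0.05], 0], [2, [0, 0, 0.0], 0]]'

```text
clock: 8.65
position: [0.4285, -0.087, 0.1334]
ee_rot: [-0.686, 0.69, -0.165, 0.163]
contact_force: [-2.3, -9.3, -6.0]
width: 0.0221
```

Emit:
arm_command --commands '[[2, [0.045, 0.089, 0.03], 0], [2, [0, 0, 0], 0]]'

```text
clock: 8.85
position: [0.4283, -0.0859, 0.1334]
ee_rot: [-0.686, 0.69, -0.165, 0.162]
contact_force: [-3.0, -9.4, -7.0]
width: 0.0224
```

Emit:
arm_command --commands '[[2, [0.045, 0.089, 0.03], 0], [2, [0, 0, 0], 0]]'

```text
clock: 9.05
position: [0.4283, -0.085, 0.1335]
ee_rot: [-0.686, 0.69, -0.165, 0.162]
contact_force: [-3.6, -10.2, -7.0]
width: 0.0219
```

Emit:
arm_command --commands '[[2, [0.07, 0.08, 0], 0], [2, [0.07, 0.08, 0], 0], [2, [0, 0, 0], 0]]'

```text
clock: 9.35
position: [0.4289, -0.0833, 0.1334]
ee_rot: [-0.686, 0.69, -0.166, 0.161]
contact_force: [-4.0, -10.3, -6.8]
width: 0.0221
```

```bash
cat > tilt.py <<'E'
from jar import *
# lid sphere-dome fit of plane-ish tilt: compare lid cloud with side/top/wrist reference
def lidcloud(im):
    hsv=cv2.cvtColor(im['pixels'],cv2.COLOR_RGB2HSV)
    y=cv2.inRange(hsv,(15,120,40),(32,255,255))
    P,u,v=cloud(im,y>0)
    r=np.hypot(P[:,0]-.48,P[:,1]-.012)
    return P[(P[:,2]>.119)&(P[:,2]<.158)&(r<.052)]
E
python3 - <<'E'
from tilt import *
im=snap('wrist','w6.png');s=manip.get_state();print(s['position'],s['ee_rot'],s['contact_force'])
cv2.imwrite('pics/w6c.png',cv2.cvtColor(cv2.resize(im['pixels'][90:240,220:420],None,fx=4,fy=4,interpolation=cv2.INTER_CUBIC),cv2.COLOR_RGB2BGR))
P=lidcloud(im);f=least_squares(lambda q:np.linalg.norm(P-q[:3],axis=1)-q[3],[.48,.01,.1,.06],loss='soft_l1',f_scale=.003);print('sphere',f.x.round(4))
def strip(u0,u1,v): 
    m=np.zeros((480,640),bool);m[v,u0:u1]=1;P,_,_=cloud(im,m);return np.median(P,0).round(4)
for v in range(160,240,5):
    p=strip(312,332,v);print(v,p,'r',round(float(np.hypot(p[0]-.48,p[1]-.012)),4))
E
```

```text
[ 0.42889435 -0.08328832  0.13338417] [-0.68586913  0.69005123 -0.16582088  0.16098531] [ -4.66144492 -10.97570929  -6.103051  ]
sphere [0.4798 0.0122 0.0892 0.067 ]
160 [ 0.4586 -0.0225  0.1426] r 0.0406
165 [ 0.4579 -0.024   0.1418] r 0.0422
170 [ 0.457  -0.0256  0.1405] r 0.0441
175 [ 0.456  -0.0273  0.1371] r 0.046
180 [ 0.4551 -0.0295  0.1339] r 0.0484
185 [ 0.4539 -0.0317  0.1296] r 0.0509
190 [ 0.4522 -0.035   0.1195] r 0.0546
195 [ 0.4514 -0.0366  0.1205] r 0.0564
200 [ 0.4507 -0.0381  0.1213] r 0.058
205 [ 0.4501 -0.0393  0.1224] r 0.0594
210 [ 0.4492 -0.041   0.1232] r 0.0613
215 [ 0.4484 -0.0426  0.1237] r 0.0631
220 [ 0.4478 -0.0438  0.1244] r 0.0644
225 [ 0.447  -0.0454  0.1252] r 0.0662
230 [ 0.4462 -0.0471  0.1263] r 0.0681
235 [ 0.4455 -0.0484  0.1266] r 0.0696
```

View pics/w6c.png

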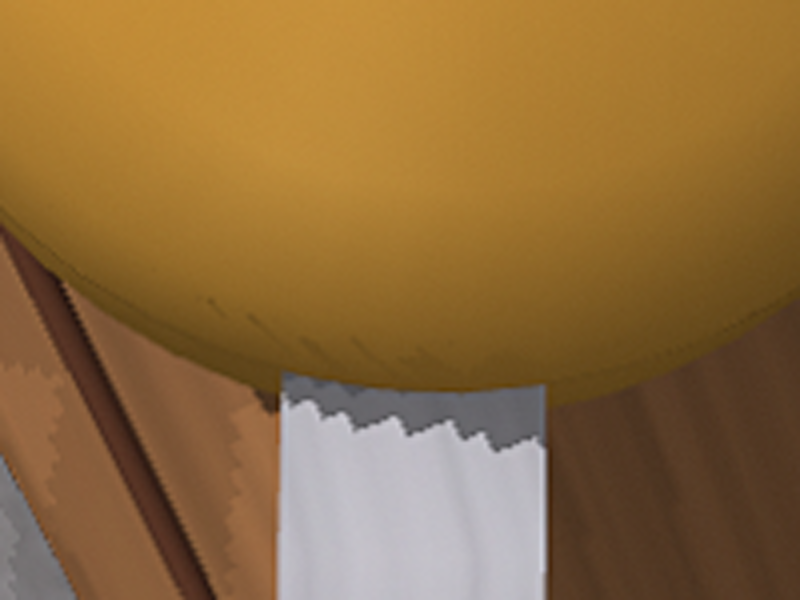

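Emit:
arm_command --commands '[[2, [0.05, 0.085, 0], 0], [2, [0.05, 0.085, 0], 0], [2, [0, 0, 0], 0]]'

```text
clock: 9.7
position: [0.4296, -0.0816, 0.1333]
ee_rot: [-0.686, 0.69, -0.166, 0.161]
contact_force: [-5.2, -10.0, -5.7]
width: 0.0217
```

```bash
cat > look.py <<'E'
from tilt import *
import sys,shutil
def look(tag):
    im=snap('wrist','w%s.png'%tag);shutil.copy('last_wrist.npz','wr_%s.npz'%tag)
    s=manip.get_state();print(s['clock'],s['position'].round(4),s['ee_rot'].round(4),s['contact_force'].round(1))
    return im
def strip(im,u0,u1,v): 
    m=np.zeros((480,640),bool);m[v,u0:u1]=1;P,_,_=cloud(im,m);return np.median(P,0).round(4)
def prof(im,v0,v1,dv,u0=312,u1=332):
    for v in range(v0,v1,dv):
        p=strip(im,u0,u1,v);print(v,p,'r',round(float(np.hypot(p[0]-.48,p[1]-.012)),4))
def edge(im,tag):
    cv2.imwrite('pics/w%sc.png'%tag,cv2.cvtColor(cv2.resize(im['pixels'][100:260,220:420],None,fx=3.7,fy=3.7,interpolation=cv2.INTER_CUBIC),cv2.COLOR_RGB2BGR))
E
python3 - <<'E'
from look import *
im=look('7');prof(im,150,230,5)
E
```

```text
9.75 [ 0.4296 -0.0816  0.1334] [-0.6858  0.6901 -0.166   0.1608] [ -5.7 -10.2  -6.4]
150 [ 0.4608 -0.0178  0.147 ] r 0.0354
155 [ 0.4602 -0.0191  0.1462] r 0.0369
160 [ 0.4594 -0.0205  0.1448] r 0.0385
165 [ 0.4587 -0.0219  0.1436] r 0.04
170 [ 0.458  -0.0236  0.1423] r 0.0418
175 [ 0.4572 -0.0251  0.1414] r 0.0435
180 [ 0.4563 -0.0269  0.1385] r 0.0456
185 [ 0.4553 -0.0291  0.1353] r 0.048
190 [ 0.4541 -0.0313  0.1312] r 0.0505
195 [ 0.4522 -0.0347  0.1206] r 0.0543
200 [ 0.4514 -0.0364  0.1215] r 0.0562
205 [ 0.4506 -0.0378  0.1222] r 0.0578
210 [ 0.4499 -0.0393  0.123 ] r 0.0595
215 [ 0.4492 -0.0407  0.1242] r 0.061
220 [ 0.4482 -0.042   0.125 ] r 0.0627
225 [ 0.4478 -0.0436  0.1255] r 0.0643
```

Emit:
arm_command --commands '[[2, [0.05, 0.085, 0], 0], [2, [0.03, 0.05, 0], 0], [2, [0, 0, 0], 0], [2, [0, 0, 0], 0]]'

```text
clock: 10.15
position: [0.4302, -0.0803, 0.1333]
ee_rot: [-0.686, 0.69, -0.166, 0.161]
contact_force: [-5.6, -10.8, -6.3]
width: 0.0218
```

```bash
python3 - <<'E'
from look import *
im=look('8');prof(im,150,230,5);edge(im,'8')
E
```

```text
10.2 [ 0.4302 -0.0803  0.1333] [-0.6858  0.6901 -0.1661  0.1606] [ -6.  -10.2  -6. ]
150 [ 0.4615 -0.0163  0.1485] r 0.0338
155 [ 0.4609 -0.0177  0.1476] r 0.0353
160 [ 0.4602 -0.0191  0.1465] r 0.0369
165 [ 0.4594 -0.0205  0.1452] r 0.0385
170 [ 0.4589 -0.0219  0.1443] r 0.0399
175 [ 0.4579 -0.0234  0.143 ] r 0.0417
180 [ 0.4572 -0.025   0.1416] r 0.0435
185 [ 0.4562 -0.0269  0.1391] r 0.0456
190 [ 0.4551 -0.029   0.1351] r 0.048
195 [ 0.4539 -0.0314  0.1312] r 0.0506
200 [ 0.452  -0.0349  0.1215] r 0.0546
205 [ 0.4512 -0.0365  0.1222] r 0.0564
210 [ 0.4506 -0.0379  0.1232] r 0.0579
215 [ 0.4498 -0.0395  0.1239] r 0.0597
220 [ 0.4492 -0.041   0.1247] r 0.0613
225 [ 0.4482 -0.0425  0.1255] r 0.0631
```

View pics/w8c.png

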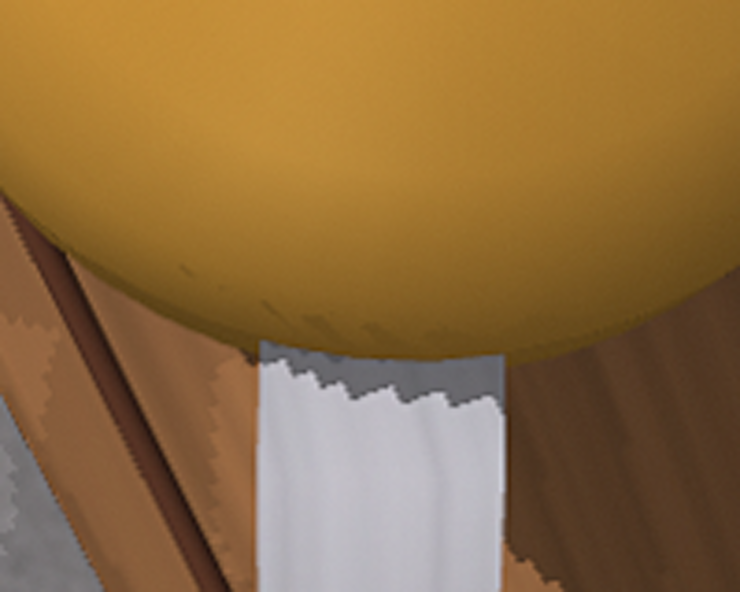

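Emit:
arm_command --commands '[[2, [-0.14, -0.27, -0.03], 0], [2, [-0.14, -0.27, -0.04], 0], [2, [-0.14, -0.27, -0.04], 0], [2, [-0.14, -0.27, 0], 0], [2, [-0.18, -0.36, 0], 0], [2, [-0.23, -0.45, 0], 0], [2, [-0.32, -0.62, 0], 0], [2, [-0.2, -0.4, 0], 0], [2, [0, 0, 0], 0], [2, [0, 0, 0], 0]]'

```text
clock: 11.2
position: [0.419, -0.1076, 0.1342]
ee_rot: [0.688, -0.688, 0.164, -0.165]
contact_force: [-0.9, 0.6, -0.3]
width: 0.0219
```

```bash
python3 - <<'E'
from look import *
im=look('9');prof(im,90,210,6);edge(im,'9')
E
```

```text
11.25 [ 0.4191 -0.1075  0.1341] [ 0.6878 -0.6877  0.1644 -0.1645] [-0.8 -0.4 -0.9]
90 [ 0.4579 -0.0292  0.1373] r 0.0468
96 [ 0.4572 -0.0306  0.1347] r 0.0483
102 [ 0.4564 -0.0322  0.1322] r 0.0501
108 [ 0.4556 -0.0338  0.1283] r 0.0519
114 [ 0.4547 -0.0357  0.1125] r 0.054
120 [ 0.4536 -0.0379  0.1029] r 0.0565
126 [ 0.4524 -0.0401  0.0973] r 0.059
132 [ 0.4512 -0.0426  0.0917] r 0.0617
138 [ 0.4496 -0.0459  0.0756] r 0.0654
144 [ 0.4465 -0.0521  0.0299] r 0.0723
150 [ 0.445  -0.0551  0.0303] r 0.0757
156 [ 0.4434 -0.0582  0.03  ] r 0.0792
162 [ 0.4419 -0.0612  0.0297] r 0.0825
168 [ 0.4461 -0.0527  0.1179] r 0.073
174 [ 0.4452 -0.0544  0.1192] r 0.075
180 [ 0.4443 -0.0562  0.12  ] r 0.077
186 [ 0.4433 -0.0581  0.1207] r 0.0791
192 [ 0.4424 -0.06    0.1221] r 0.0812
198 [ 0.4415 -0.0616  0.123 ] r 0.0831
204 [ 0.4406 -0.0635  0.1239] r 0.0852
```

View pics/w9c.png

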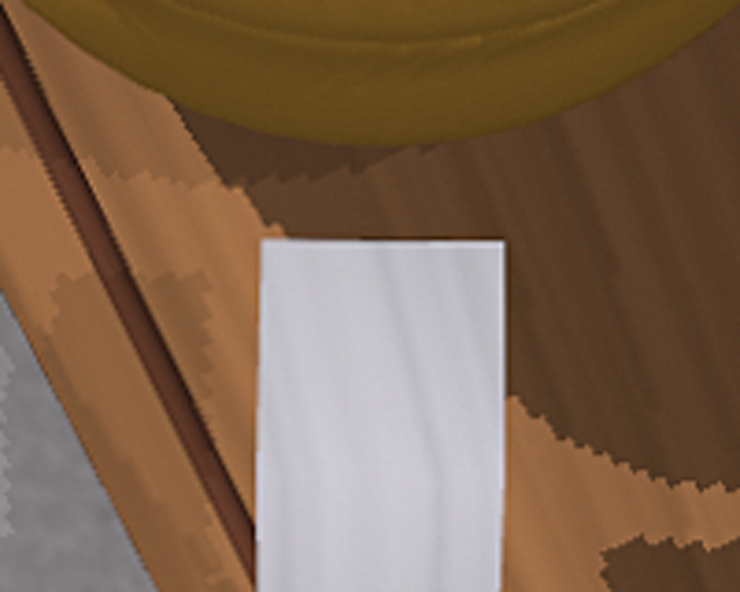

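```bash
python3 - <<'E'
from look import *
im=load('wrist');a=np.array([.4797,.012])
hd=np.array([np.cos(1.1),np.sin(1.1)])
for r,z in [(.054,.114),(.0525,.114),(.054,.116),(.054,.118),(.054,.120),(.054,.108),(.066,.07)]:
    print(r,z,proj(im,[*(a-hd*r),z]).round(1))
cv2.imwrite('pics/w9d.png',cv2.cvtColor(cv2.convertScaleAbs(cv2.resize(im['pixels'][60:150,180:460],None,fx=2.85,fy=5,interpolation=cv2.INTER_CUBIC),alpha=1.8),cv2.COLOR_RGB2BGR))
g=im['pixels'][:,316:326].mean((1));print([(v,g[v].astype(int).tolist()) for v in range(100,146,1)])
E
```

```text
0.054 0.114 [323.3 114.3]
0.0525 0.114 [323.4 110. ]
0.054 0.116 [323.4 114.4]
0.054 0.118 [323.4 114.5]
0.054 0.12 [323.5 114.6]
0.054 0.108 [323.2 114. ]
0.066 0.07 [322.7 138.6]
[(100, [110, 80, 29]), (101, [109, 78, 29]), (102, [109, 79, 30]), (103, [108, 78, 30]), (104, [107, 77, 29]), (105, [107, 77, 28]), (106, [105, 76, 29]), (107, [102, 73, 27]), (108, [100, 72, 26]), (109, [97, 69, 26]), (110, [93, 67, 25]), (111, [102, 73, 28]), (112, [106, 77, 29]), (113, [102, 73, 27]), (114, [97, 70, 25]), (115, [96, 69, 25]), (116, [96, 69, 26]), (117, [96, 69, 26]), (118, [96, 69, 26]), (119, [98, 71, 26]), (120, [99, 71, 26]), (121, [101, 73, 27]), (122, [102, 73, 27]), (123, [104, 75, 28]), (124, [104, 75, 28]), (125, [103, 74, 28]), (126, [103, 74, 27]), (127, [102, 74, 27]), (128, [101, 72, 27]), (129, [100, 72, 26]), (130, [100, 73, 27]), (131, [99, 72, 26]), (132, [99, 70, 26]), (133, [98, 71, 26]), (134, [98, 70, 26]), (135, [97, 70, 26]), (136, [95, 68, 25]), (137, [92, 66, 24]), (138, [90, 65, 23]), (139, [84, 59, 29]), (140, [79, 54, 35]), (141, [80, 55, 35]), (142, [82, 56, 35]), (143, [85, 58, 37]), (144, [88, 60, 38]), (145, [91, 62, 40])]
```

View pics/w9d.png

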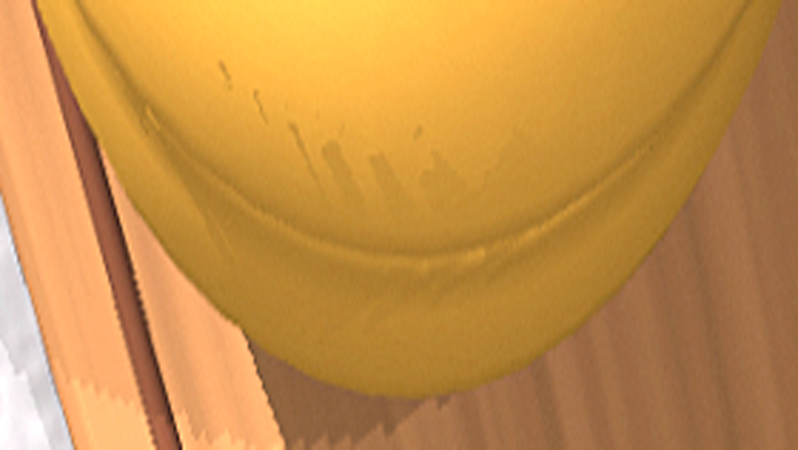

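Emit:
arm_command --commands '[[2, [0, 0, 4], 0], [2, [0.5, 1.0, 4], 0], [2, [1.0, 2.0, 4], 0], [2, [0, 0, 0], 0], [2, [0, 0, 0], 0], [2, [0, 0, 0], 0]]'

```text
clock: 11.85
position: [0.433, -0.0773, 0.2528]
ee_rot: [-0.688, 0.688, -0.165, 0.163]
contact_force: [-0.3, 0.5, -1.3]
width: 0.0219
```

```bash
cat > ring.py <<'E'
from look import *
def ring(im,a=(.4797,.0120)):
    P=lidcloud(im)
    # board ref
    m=np.zeros((480,640),bool)
    hsv=cv2.cvtColor(im['pixels'],cv2.COLOR_RGB2HSV);Pb,_,_=cloud(im,np.ones((480,640),bool))
    s=(abs(Pb[:,2]-.03)<.004)&(np.hypot(Pb[:,0]-.48,Pb[:,1]-.012)<.16)&(np.hypot(Pb[:,0]-.48,Pb[:,1]-.012)>.09)
    zb=np.median(Pb[s,2]);print('board',zb.round(5),s.sum())
    # general dome: z = c0 + tilt.(x,y) + poly(r^2)
    def build(a,P):
        d=P[:,:2]-a;r2=(d**2).sum(1)/.04**2
        return np.c_[np.ones(len(P)),d,r2,r2**2,r2**3]
    # axis known from pot -> tilt coefficients with ring bins
    d=P[:,:2]-np.array(a);r=np.hypot(*d.T);th=np.arctan2(d[:,1],d[:,0])
    for lo,hi in [(.012,.02),(.02,.026),(.026,.032),(.032,.038),(.038,.042)]:
        k=(r>lo)&(r<hi)
        A=np.c_[np.ones(k.sum()),d[k],r[k]**2-((lo+hi)/2)**2]
        c,*_=np.linalg.lstsq(A,P[k,2],rcond=None)
        for _ in range(3):
            e=np.abs(A@c-P[k,2])<.002;c,*_=np.linalg.lstsq(A[e],P[k,2][e],rcond=None)
        print('ring %.3f-%.3f n=%d z=%.4f (above rim %.4f) grad along A-heading %.4f  across %.4f'%(lo,hi,k.sum(),c[0],c[0]-zb-.084,c[1]*.4536+c[2]*.8912,c[1]*.8912-c[2]*.4536))
E
python3 - <<'E'
from ring import *
im=look('10');ring(im)
E
```

```text
11.9 [ 0.4329 -0.0773  0.2526] [ 0.6878 -0.6877  0.1655 -0.1632] [ 0.1  0.4 -0.1]
board 0.03003 27469
ring 0.012-0.020 n=2698 z=0.1546 (above rim 0.0405) grad along A-heading 0.0082  across 0.0016
ring 0.020-0.026 n=2932 z=0.1523 (above rim 0.0383) grad along A-heading 0.0044  across -0.0007
ring 0.026-0.032 n=3541 z=0.1500 (above rim 0.0360) grad along A-heading -0.0018  across -0.0038
ring 0.032-0.038 n=4038 z=0.1474 (above rim 0.0333) grad along A-heading 0.0022  across -0.0014
ring 0.038-0.042 n=2625 z=0.1441 (above rim 0.0300) grad along A-heading 0.0042  across -0.0006
```

View pics/w10.png

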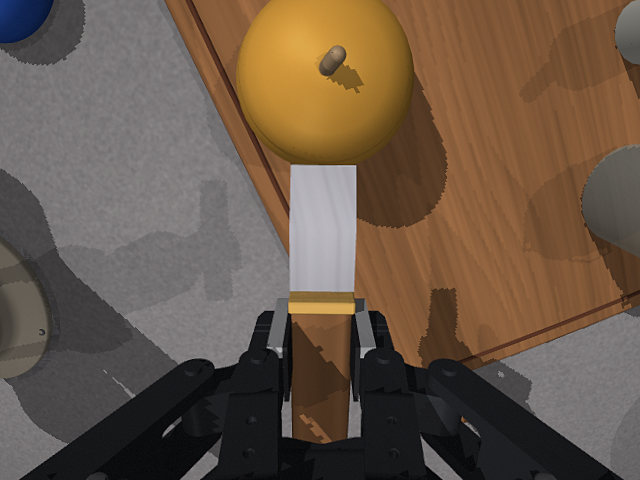

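```bash
python3 - <<'E'
from ring import *
def dome(P,name,zb):
    q=np.array([.4797,.012])
    r=np.hypot(*(P[:,:2]-q).T);s=P[(r>.008)&(r<.042)&(P[:,2]<.160)]
    f=least_squares(lambda p:np.linalg.norm(s-p[:3],axis=1)-p[3],[.48,.012,.09,.066],loss='soft_l1',f_scale=.0007)
    c=f.x;print(name,c.round(4),'top above rim',(c[2]+c[3]-zb-.084).round(5),'rms',np.abs(f.fun).mean().round(5),len(s))
    # fixed-radius
    f=least_squares(lambda p:np.linalg.norm(s-p[:3],axis=1)-.0659,[.48,.012,.09],loss='soft_l1',f_scale=.0007);print('   fixedR',f.x.round(4),(f.x[2]+.0659-zb-.084).round(5))
dome(lidcloud(load('wrist')),'now',.03003)
dome(np.load('gc_top.npy'),'shut top',.0304)
for t in ['7','8','9']:
    im=dict(np.load('wr_%s.npz'%t)); dome(lidcloud(im),t,.030)
E
```

```text
now [0.4797 0.0122 0.0845 0.0718] top above rim 0.04225 rms 0.00052 16596
   fixedR [0.4797 0.0121 0.091 ] 0.04289
shut top [0.4796 0.0128 0.0876 0.068 ] top above rim 0.04117 rms 0.00152 1252
   fixedR [0.4796 0.0128 0.0899] 0.04142
7 [0.4797 0.0121 0.0844 0.0717] top above rim 0.04217 rms 0.00048 39327
   fixedR [0.4792 0.0111 0.0906] 0.04248
8 [0.4796 0.012  0.0848 0.0717] top above rim 0.04249 rms 0.00048 40470
   fixedR [0.4791 0.0111 0.0909] 0.04282
9 [0.4796 0.012  0.0874 0.0693] top above rim 0.04276 rms 0.00052 13207
   fixedR [0.479  0.0109 0.0908] 0.04266
```

Emit:
arm_command --commands '[[2, [0.51, 0.99, 0], 0.1496], [2, [0.51, 0.99, 0], 0.1496], [2, [0.51, 0.99, 0], 0.1496], [2, [0.51, 0.99, 0], 0.1496], [2, [0.51, 0.99, 0], 0.1496], [2, [0.51, 0.99, 0], 0.1496], [2, [0.51, 0.99, 0], 0.1496], [2, [0.51, 0.99, 0], 0.1496], [2, [0.51, 0.99, 0], 0.1496], [2, [0.51, 0.99, 0], 0.1496], [2, [0.51, 0.99, 0], 0.1496]]'

```text
clock: 13.0
position: [0.4894, 0.0314, 0.2523]
ee_rot: [0.588, -0.586, -0.393, 0.395]
contact_force: [0.4, -0.1, -0.8]
width: 0.0214
```

Emit:
arm_command --commands '[[2, [0.51, 0.99, 0], 0.1496], [2, [0.51, 0.99, 0], 0.1496], [2, [0.51, 0.99, 0], 0.1496], [2, [0.51, 0.99, 0], 0.1496], [2, [0.51, 0.99, 0], 0.1496], [2, [0.51, 0.99, 0], 0.1496], [2, [0.51, 0.99, 0], 0.1496], [2, [0.51, 0.99, 0], 0.1496], [2, [0.51, 0.99, 0], 0.1496], [2, [0.51, 0.99, 0], 0.1496], [2, [0, 0, 0], 0], [2, [0, 0, 0], 0]]'

```text
clock: 14.2
position: [0.5405, 0.1298, 0.2527]
ee_rot: [0.166, -0.164, -0.687, 0.688]
contact_force: [0.8, -0.7, -1.5]
width: 0.022
```

Emit:
arm_command --commands '[[2, [0, 0, -4], 0], [2, [0, 0, -4], 0], [2, [0, 0, -3], 0], [2, [0, 0, -1], 0], [2, [0, 0, 0], 0], [2, [0, 0, 0], 0]]'

```text
clock: 14.8
position: [0.5422, 0.1302, 0.1353]
ee_rot: [-0.164, 0.165, 0.688, -0.687]
contact_force: [0.0, -0.3, -0.5]
width: 0.0219
```

```bash
python3 - <<'E'
from ring import *
im=look('11');prof(im,110,210,5);edge(im,'11')
E
```

```text
14.85 [0.5426 0.1303 0.1358] [-0.1635  0.1657  0.6881 -0.6873] [ 0.4  0.5 -0.8]
110 [0.5031 0.056  0.1335] r 0.0497
115 [0.5038 0.0574 0.1308] r 0.0513
120 [0.5046 0.0589 0.1281] r 0.053
125 [0.5055 0.0607 0.121 ] r 0.055
130 [0.5069 0.0634 0.0983] r 0.058
135 [0.5079 0.0655 0.0932] r 0.0603
140 [0.5091 0.0678 0.0857] r 0.0629
145 [0.5125 0.0745 0.03  ] r 0.0704
150 [0.5139 0.0772 0.0301] r 0.0735
155 [0.5152 0.0798 0.03  ] r 0.0764
160 [0.5165 0.0824 0.03  ] r 0.0793
165 [0.512  0.0735 0.1185] r 0.0693
170 [0.5128 0.075  0.1193] r 0.071
175 [0.5136 0.0766 0.1202] r 0.0728
180 [0.5143 0.078  0.121 ] r 0.0744
185 [0.5151 0.0796 0.1218] r 0.0762
190 [0.5158 0.081  0.1228] r 0.0777
195 [0.5166 0.0825 0.1235] r 0.0794
200 [0.5175 0.0838 0.1245] r 0.081
205 [0.518  0.0854 0.1253] r 0.0827
```

View pics/w11.png

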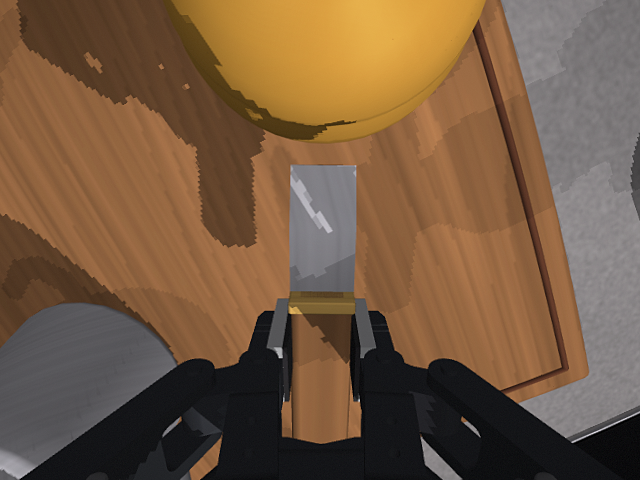

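Emit:
arm_command --commands '[[2, [0, 0, -0.3], 0], [2, [-0.2, -0.39, 0], 0], [2, [-0.2, -0.39, 0], 0], [2, [-0.2, -0.39, 0], 0], [2, [0, 0, 0], 0], [2, [0, 0, 0], 0]]'

```text
clock: 15.45
position: [0.5351, 0.1185, 0.1313]
ee_rot: [-0.164, 0.165, 0.688, -0.688]
contact_force: [-0.8, 0.6, -0.7]
width: 0.0221
```

Emit:
arm_command --commands '[[2, [-0.045, -0.089, 0], 0], [2, [-0.045, -0.089, 0], 0], [2, [0, 0, 0], 0]]'

```text
clock: 15.75
position: [0.5343, 0.1169, 0.1311]
ee_rot: [-0.164, 0.164, 0.688, -0.688]
contact_force: [0.5, -0.3, -0.9]
width: 0.022
```

Emit:
arm_command --commands '[[2, [0, 0, 0.15], 0], [2, [-0.045, -0.089, 0], 0], [2, [-0.045, -0.089, 0], 0], [2, [0, 0, 0], 0]]'

```text
clock: 16.15
position: [0.5338, 0.1158, 0.1325]
ee_rot: [-0.164, 0.165, 0.688, -0.687]
contact_force: [2.1, 3.2, -4.6]
width: 0.0219
```

Emit:
arm_command --commands '[[2, [-0.045, -0.089, 0], 0], [2, [-0.045, -0.089, 0], 0], [2, [0, 0, 0], 0]]'

```text
clock: 16.45
position: [0.5335, 0.1148, 0.1328]
ee_rot: [-0.164, 0.165, 0.689, -0.686]
contact_force: [3.5, 5.9, -3.5]
width: 0.0218
```

Emit:
arm_command --commands '[[2, [0, 0, -0.06], 0], [2, [0, 0, 0], 0]]'

```text
clock: 16.65
position: [0.5335, 0.1148, 0.1325]
ee_rot: [-0.164, 0.165, 0.689, -0.686]
contact_force: [1.7, 5.9, -2.0]
width: 0.022
```

Emit:
arm_command --commands '[[2, [-0.045, -0.089, 0], 0], [2, [0, 0, 0], 0]]'

```text
clock: 16.85
position: [0.5335, 0.1144, 0.1327]
ee_rot: [-0.164, 0.166, 0.689, -0.686]
contact_force: [2.3, 7.4, -1.9]
width: 0.0221
```

Emit:
arm_command --commands '[[2, [-0.045, -0.089, 0], 0], [2, [0, 0, 0], 0]]'

```text
clock: 17.05
position: [0.5334, 0.1138, 0.1328]
ee_rot: [-0.164, 0.166, 0.69, -0.686]
contact_force: [3.5, 8.4, -3.5]
width: 0.0219
```

Emit:
arm_command --commands '[[2, [-0.03, -0.06, 0.0], 0], [2, [0, 0, 0], 0]]'

```text
clock: 17.25
position: [0.5332, 0.1132, 0.1329]
ee_rot: [-0.164, 0.166, 0.69, -0.686]
contact_force: [3.0, 8.0, -3.0]
width: 0.0219
```

Emit:
arm_command --commands '[[2, [-0.06, -0.085, 0.0], 0], [2, [-0.06, -0.085, 0], 0], [2, [0, 0, 0], 0]]'

```text
clock: 17.55
position: [0.5323, 0.1112, 0.1329]
ee_rot: [-0.163, 0.166, 0.689, -0.686]
contact_force: [4.4, 6.9, -2.6]
width: 0.0221
```

Emit:
arm_command --commands '[[2, [-0.06, -0.085, 0.02], 0], [2, [-0.06, -0.085, 0], 0], [2, [0, 0, 0], 0]]'

```text
clock: 17.85
position: [0.5311, 0.1094, 0.1329]
ee_rot: [-0.163, 0.166, 0.689, -0.686]
contact_force: [4.4, 5.8, -3.7]
width: 0.022
```

Emit:
arm_command --commands '[[2, [-0.045, -0.089, 0.0], 0], [2, [-0.045, -0.089, 0], 0], [2, [-0.03, -0.06, 0], 0], [2, [0, 0, 0], 0]]'

```text
clock: 18.25
position: [0.5297, 0.1069, 0.1329]
ee_rot: [-0.163, 0.166, 0.689, -0.686]
contact_force: [3.7, 6.6, -3.4]
width: 0.0218
```

```bash
cat >> ring.py <<'E'
def dome(P,name,zb=.03):
    q=np.array([.4797,.012])
    r=np.hypot(*(P[:,:2]-q).T);s=P[(r>.008)&(r<.042)&(P[:,2]<.164)]
    f=least_squares(lambda p:np.linalg.norm(s-p[:3],axis=1)-p[3],[.48,.012,.09,.066],loss='soft_l1',f_scale=.0007)
    c=f.x;print(name,c.round(4),'top above rim',(c[2]+c[3]-zb-.084).round(5),len(s))
    f=least_squares(lambda p:np.linalg.norm(s-p[:3],axis=1)-.0718,[.48,.012,.09],loss='soft_l1',f_scale=.0007);print('   fixedR',f.x.round(4),(f.x[2]+.0718-zb-.084).round(5))
E
python3 - <<'E'
from ring import *
im=look('12');prof(im,150,220,5);edge(im,'12');dome(lidcloud(im),'B')
for t in ['7','8','9','10']: dome(lidcloud(dict(np.load('wr_%s.npz'%t))),t)
E
```

```text
18.3 [0.5297 0.1069 0.1329] [-0.1633  0.1659  0.6893 -0.686 ] [ 3.2  6.9 -2.5]
150 [0.4953 0.042  0.1501] r 0.0337
155 [0.496  0.0433 0.1492] r 0.0352
160 [0.4967 0.0446 0.1481] r 0.0366
165 [0.4976 0.0462 0.1472] r 0.0385
170 [0.4981 0.0475 0.1461] r 0.0398
175 [0.4989 0.0491 0.1451] r 0.0416
180 [0.4997 0.0507 0.1435] r 0.0434
185 [0.5004 0.0521 0.1426] r 0.045
190 [0.5015 0.0541 0.1386] r 0.0473
195 [0.5026 0.0563 0.1351] r 0.0497
200 [0.5049 0.0607 0.1213] r 0.0547
205 [0.5059 0.0623 0.1221] r 0.0566
210 [0.5064 0.0638 0.1233] r 0.0581
215 [0.5072 0.0654 0.1236] r 0.0599
B [0.4801 0.0132 0.0855 0.072 ] top above rim 0.04352 40062
   fixedR [0.4801 0.0132 0.0857] 0.04354
7 [0.4797 0.0121 0.0844 0.0717] top above rim 0.04217 39327
   fixedR [0.4797 0.0121 0.0844] 0.04217
8 [0.4796 0.012  0.0848 0.0717] top above rim 0.04249 40470
   fixedR [0.4796 0.012  0.0847] 0.04249
9 [0.4796 0.012  0.0874 0.0693] top above rim 0.04276 13207
   fixedR [0.48   0.0129 0.085 ] 0.04284
10 [0.4797 0.0122 0.0845 0.0718] top above rim 0.04228 16596
   fixedR [0.4797 0.0122 0.0845] 0.04228
```

View pics/w12c.png

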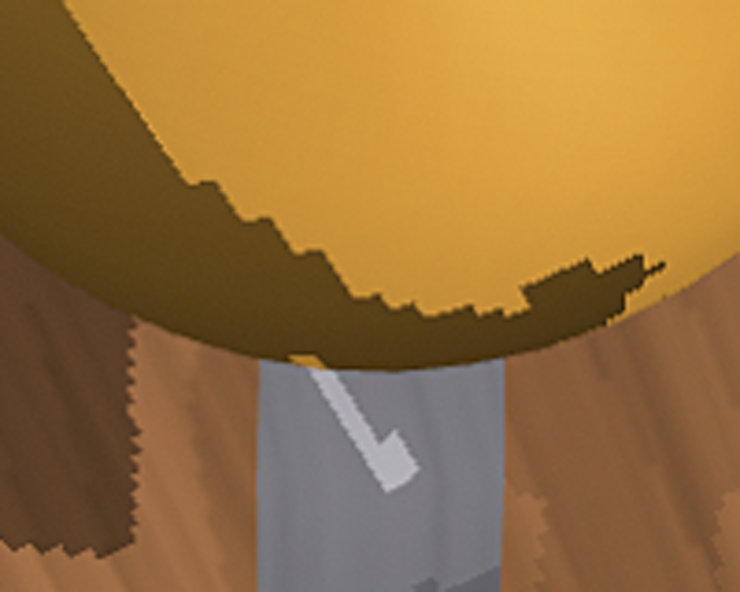

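Emit:
arm_command --commands '[[2, [-0.045, -0.089, 0.0], 0], [2, [-0.045, -0.089, 0], 0], [2, [0, 0, 0], 0], [2, [0, 0, 0], 0]]'

```text
clock: 18.7
position: [0.529, 0.1056, 0.1329]
ee_rot: [-0.163, 0.166, 0.69, -0.686]
contact_force: [4.3, 8.2, -3.2]
width: 0.0222
```

```bash
python3 - <<'E'
from ring import *
im=look('13');prof(im,190,220,5);dome(lidcloud(im),'B')
E
```

```text
18.75 [0.529  0.1056 0.1329] [-0.1634  0.1661  0.6896 -0.6857] [ 4.6  8.  -3.1]
190 [0.5004 0.052  0.1427] r 0.0449
195 [0.5016 0.0541 0.1388] r 0.0473
200 [0.5027 0.0565 0.135 ] r 0.05
205 [0.5049 0.0611 0.1223] r 0.0551
210 [0.5056 0.0623 0.1229] r 0.0564
215 [0.5066 0.0638 0.1241] r 0.0582
B [0.4802 0.0134 0.0855 0.0722] top above rim 0.0437 40950
   fixedR [0.4802 0.0134 0.0859] 0.04373
```

Emit:
arm_command --commands '[[2, [0.14, 0.27, -0.03], 0], [2, [0.14, 0.27, -0.03], 0], [2, [0.14, 0.27, 0], 0], [2, [0.14, 0.27, 0], 0], [2, [0.18, 0.36, 0], 0], [2, [0.23, 0.45, 0], 0], [2, [0.32, 0.62, 0], 0], [2, [0.2, 0.4, 0.5], 0], [2, [0, 0, 4.5], 0], [2, [-0.6, -1.1, 4.5], 0], [2, [-1.0, -2.0, 2.5], 0], [2, [0, 0, 0], 0]]'

```text
clock: 19.95
position: [0.5272, 0.1006, 0.2563]
ee_rot: [-0.162, 0.168, 0.688, -0.687]
contact_force: [1.0, 0.8, -0.7]
width: 0.0216
```

Emit:
arm_command --commands '[[2, [0, 0, 0], 0], [2, [0, 0, 0], 0]]'

```text
clock: 20.15
position: [0.525, 0.1021, 0.2501]
ee_rot: [0.165, -0.163, -0.688, 0.688]
contact_force: [-0.6, 0.9, -0.9]
width: 0.0219
```

```bash
python3 - <<'E'
from ring import *
im=look('14');ring(im);dome(lidcloud(im),'B out')
E
```

```text
20.2 [0.525  0.1021 0.2498] [ 0.1654 -0.163  -0.6876  0.6879] [ 0.3 -0.1 -0.6]
board 0.0301 32672
ring 0.012-0.020 n=2871 z=0.1559 (above rim 0.0418) grad along A-heading 0.0177  across -0.0012
ring 0.020-0.026 n=3016 z=0.1537 (above rim 0.0396) grad along A-heading 0.0193  across -0.0026
ring 0.026-0.032 n=3639 z=0.1514 (above rim 0.0373) grad along A-heading 0.0244  across -0.0033
ring 0.032-0.038 n=4122 z=0.1488 (above rim 0.0347) grad along A-heading 0.0243  across -0.0032
ring 0.038-0.042 n=2793 z=0.1454 (above rim 0.0313) grad along A-heading 0.0246  across -0.0019
B out [0.4802 0.0134 0.0857 0.072 ] top above rim 0.04364 17176
   fixedR [0.4802 0.0134 0.0859] 0.04366
```

View pics/w14.png

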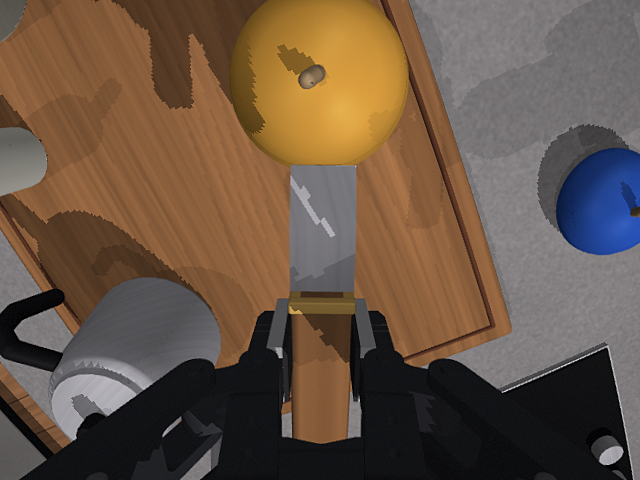

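Emit:
arm_command --commands '[[2, [-0.5, -0.99, 0], -0.1496], [2, [-0.5, -0.99, 0], -0.1496], [2, [-0.5, -0.99, 0], -0.1496], [2, [-0.5, -0.99, 0], -0.1496], [2, [-0.5, -0.99, 0], -0.1496], [2, [-0.5, -0.99, 0], -0.1496], [2, [-0.5, -0.99, 0], -0.1496], [2, [-0.5, -0.99, 0], -0.1496], [2, [-0.5, -0.99, 0], -0.1496], [2, [-0.5, -0.99, 0], -0.1496], [2, [-0.5, -0.99, 0], -0.1496]]'

```text
clock: 21.3
position: [0.4701, -0.0072, 0.25]
ee_rot: [0.618, -0.616, -0.345, 0.346]
contact_force: [0.0, 0.7, -0.5]
width: 0.0219
```

Emit:
arm_command --commands '[[2, [-0.5, -0.99, 0], -0.1496], [2, [-0.5, -0.99, 0], -0.1496], [2, [-0.5, -0.99, 0], -0.1496], [2, [-0.5, -0.99, 0], -0.1496], [2, [-0.5, -0.99, 0], -0.1496], [2, [-0.5, -0.99, 0], -0.1496], [2, [-0.5, -0.99, 0], -0.1496], [2, [-0.5, -0.99, 0], -0.1496], [2, [-0.5, -0.99, -1], -0.1496], [2, [-0.5, -0.99, -3], -0.1496], [2, [0, 0, -3], 0], [2, [0, 0, -3], 0]]'

```text
clock: 22.5
position: [0.4202, -0.106, 0.1495]
ee_rot: [0.688, -0.688, 0.165, -0.164]
contact_force: [0.0, -0.0, -1.1]
width: 0.0218
```

Emit:
arm_command --commands '[[2, [0, 0, -1.2], 0], [2, [0, 0, 0], 0], [2, [0, 0, 0], 0]]'

```text
clock: 22.8
position: [0.4207, -0.106, 0.1391]
ee_rot: [0.688, -0.688, 0.165, -0.164]
contact_force: [0.6, -0.0, -0.3]
width: 0.0218
```

```bash
python3 - <<'E'
from ring import *
im=look('15');prof(im,90,190,6);edge(im,'15')
cv2.imwrite('pics/w15d.png',cv2.cvtColor(cv2.convertScaleAbs(cv2.resize(im['pixels'][60:180,180:460],None,fx=2.85,fy=4,interpolation=cv2.INTER_CUBIC),alpha=1.8),cv2.COLOR_RGB2BGR))
E
```

```text
22.85 [ 0.4212 -0.1063  0.1397] [-0.6878  0.6878 -0.1641  0.1642] [ 0.6  0.3 -0.4]
90 [ 0.4596 -0.0274  0.1408] r 0.0444
96 [ 0.4588 -0.029   0.1398] r 0.0462
102 [ 0.458  -0.0306  0.1374] r 0.0479
108 [ 0.4572 -0.0322  0.134 ] r 0.0497
114 [ 0.4563 -0.0339  0.1299] r 0.0517
120 [ 0.4553 -0.0359  0.1226] r 0.0539
126 [ 0.454  -0.0385  0.1024] r 0.0568
132 [ 0.4527 -0.041   0.0961] r 0.0596
138 [ 0.4514 -0.0437  0.0898] r 0.0626
144 [ 0.4478 -0.0507  0.0301] r 0.0705
150 [ 0.4462 -0.0539  0.03  ] r 0.0741
156 [ 0.4449 -0.0571  0.0303] r 0.0775
162 [ 0.443  -0.0603  0.0297] r 0.0812
168 [ 0.4477 -0.0509  0.1226] r 0.0707
174 [ 0.4468 -0.0528  0.1238] r 0.0728
180 [ 0.4458 -0.0547  0.1245] r 0.075
186 [ 0.4449 -0.0566  0.1256] r 0.0771
```

View pics/w15d.png

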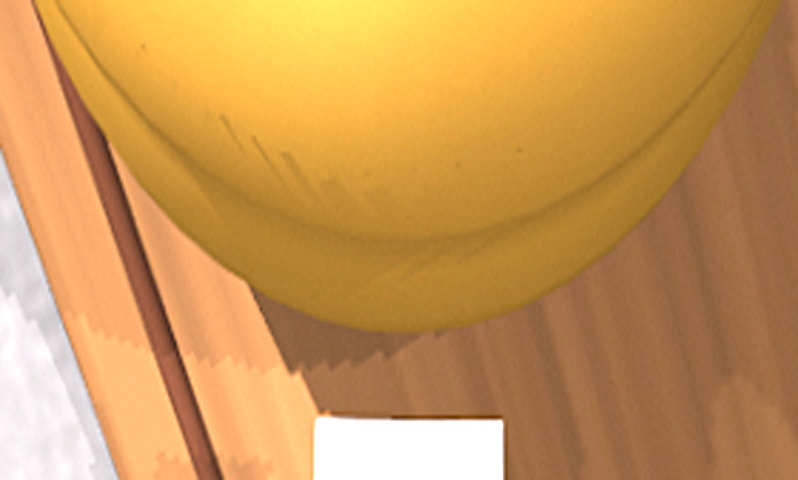

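```bash
cat > tf.py <<'E'
from ring import *
from scipy.interpolate import BSpline
def tfit(im,name):
    P=lidcloud(im)
    hsv=cv2.cvtColor(im['pixels'],cv2.COLOR_RGB2HSV);y=cv2.inRange(hsv,(12,100,20),(34,255,255))
    P,u,v=cloud(im,y>0);r=np.hypot(P[:,0]-.48,P[:,1]-.0123)
    P=P[(P[:,2]>.126)&(P[:,2]<.165)&(r<.0525)&(r>.008)]
    rng=np.random.default_rng(0);P=P[rng.permutation(len(P))[:6000]]
    kn=np.r_[[0.006]*4,np.linspace(.012,.050,12),[.0545]*4]
    def basis(r): return BSpline.design_matrix(np.clip(r,.0061,.0544),kn,3).toarray()
    w=np.ones(len(P))
    def solve(q,full=False):
        d=P[:,:2]-q[:2]
        zz=P[:,2]-d@q[2:4]
        # radius in tilted frame (lid-plane coords; lever about z=.114)
        dd=d-(-(P[:,2]-.114)[:,None])*0 + (P[:,2]-.114)[:,None]*q[2:4]*1.0
        B=basis(np.hypot(*dd.T))
        c,*_=np.linalg.lstsq(B*w[:,None],zz*w,rcond=None)
        e=zz-B@c
        return (e,c) if full else e*w
    q=np.array([.48,.0123,0,0])
    for it in range(4):
        f=least_squares(solve,q,x_scale=[1e-3,1e-3,1e-2,1e-2]);q=f.x
        e,c=solve(q,True);w=(np.abs(e)<2.5*np.median(np.abs(e))*1.5).astype(float)
    h=np.array([.4536,.8912])
    J=f.jac;cov=np.linalg.inv(J.T@J)*np.var(f.fun)
    print(name,'ctr',q[:2].round(4),'tilt along A-heading deg %.2f across %.2f'%(np.degrees(q[2:4]@h),np.degrees(q[2]*h[1]-q[3]*h[0])),'sd',np.degrees(np.sqrt(np.diag(cov)[2:])).round(2),'z@r20 %.4f z@r40 %.4f'%tuple((basis(np.array([.02,.04]))@c)),len(P),'res',np.median(np.abs(e)).round(5))
E
python3 - <<'E'
from tf import *
for t in ['10','14','9','15','7','8','12','13']: tfit(dict(np.load('wr_%s.npz'%t)),t)
im=dict(np.load('wr_15.npz'));print('cam axis',im['R'][2])
dome(lidcloud(im),'15');dome(lidcloud(dict(np.load('wr_9.npz'))),'9')
E
```

```text
10 ctr [0.4802 0.0128] tilt along A-heading deg -1.60 across -0.35 sd [0.08 0.08] z@r20 0.1534 z@r40 0.1440 6000 res 0.00045
14 ctr [0.4801 0.0124] tilt along A-heading deg 1.98 across -0.61 sd [0.07 0.07] z@r20 0.1547 z@r40 0.1454 6000 res 0.00042
9 ctr [0.479  0.0104] tilt along A-heading deg 8.27 across -0.32 sd [0.14 0.21] z@r20 0.1546 z@r40 0.1457 6000 res 0.00045
15 ctr [0.4794 0.0109] tilt along A-heading deg 6.94 across -0.76 sd [0.13 0.2 ] z@r20 0.1551 z@r40 0.1461 6000 res 0.00044
7 ctr [0.4802 0.0128] tilt along A-heading deg -1.44 across -0.35 sd [0.09 0.13] z@r20 0.1532 z@r40 0.1439 6000 res 0.0004
8 ctr [0.4802 0.0128] tilt along A-heading deg -1.52 across -0.41 sd [0.08 0.12] z@r20 0.1536 z@r40 0.1443 6000 res 0.0004
12 ctr [0.48   0.0123] tilt along A-heading deg 1.56 across -0.60 sd [0.08 0.12] z@r20 0.1546 z@r40 0.1453 6000 res 0.00038
13 ctr [0.48   0.0124] tilt along A-heading deg 1.80 across -0.52 sd [0.08 0.12] z@r20 0.1548 z@r40 0.1455 6000 res 0.00038
cam axis [-0.14760578 -0.28825625 -0.94610827]
15 [0.4801 0.0131 0.085  0.0725] top above rim 0.04357 15204
   fixedR [0.48   0.0129 0.0857] 0.04355
9 [0.4796 0.012  0.0874 0.0693] top above rim 0.04276 13207
   fixedR [0.48   0.0129 0.085 ] 0.04284
```

Emit:
arm_command --commands '[[2, [0, 0, -0.5], 0], [2, [0.2, 0.39, 0], 0], [2, [0.2, 0.39, 0], 0], [2, [0.2, 0.39, 0], 0], [2, [0, 0, 0], 0], [2, [0, 0, 0], 0]]'

```text
clock: 23.45
position: [0.4268, -0.0945, 0.1348]
ee_rot: [-0.688, 0.688, -0.164, 0.164]
contact_force: [0.5, -0.0, -1.3]
width: 0.0218
```

Emit:
arm_command --commands '[[2, [0.03, 0.06, -0.17], 0], [2, [0.045, 0.089, 0], 0], [2, [0.045, 0.089, 0], 0], [2, [0, 0, 0], 0]]'

```text
clock: 23.85
position: [0.4279, -0.0923, 0.1329]
ee_rot: [0.688, -0.688, 0.164, -0.164]
contact_force: [0.0, 0.2, -1.1]
width: 0.0223
```

Emit:
arm_command --commands '[[2, [0.045, 0.089, 0], 0], [2, [0.045, 0.089, 0], 0], [2, [0, 0, 0], 0]]'

```text
clock: 24.15
position: [0.4288, -0.0904, 0.1329]
ee_rot: [0.688, -0.688, 0.164, -0.164]
contact_force: [-0.6, 0.1, -1.2]
width: 0.022
```

Emit:
arm_command --commands '[[2, [0.045, 0.089, 0], 0], [2, [0.045, 0.089, 0], 0], [2, [0, 0, 0], 0]]'

```text
clock: 24.45
position: [0.4295, -0.0888, 0.1328]
ee_rot: [-0.688, 0.688, -0.164, 0.164]
contact_force: [-0.1, -2.0, -2.6]
width: 0.0221
```

Emit:
arm_command --commands '[[2, [0.045, 0.089, 0], 0], [2, [0.045, 0.089, 0], 0], [2, [0, 0, 0], 0]]'

```text
clock: 24.75
position: [0.43, -0.0874, 0.1327]
ee_rot: [-0.687, 0.688, -0.164, 0.164]
contact_force: [-1.6, -4.3, -2.8]
width: 0.022
```

Emit:
arm_command --commands '[[2, [0.045, 0.089, 0.02], 0], [2, [0.045, 0.089, 0.02], 0], [2, [0, 0, 0], 0]]'

```text
clock: 25.05
position: [0.4305, -0.0862, 0.1329]
ee_rot: [-0.687, 0.689, -0.164, 0.163]
contact_force: [-2.5, -6.1, -4.7]
width: 0.0225
```

Emit:
arm_command --commands '[[2, [0.045, 0.089, 0], 0], [2, [0.045, 0.089, 0], 0], [2, [0, 0, 0], 0]]'

```text
clock: 25.35
position: [0.4311, -0.0845, 0.1329]
ee_rot: [-0.687, 0.689, -0.165, 0.163]
contact_force: [-3.4, -6.6, -4.2]
width: 0.0218
```

Emit:
arm_command --commands '[[2, [0.045, 0.089, 0], 0], [2, [0.045, 0.089, 0], 0], [2, [0, 0, 0], 0]]'

```text
clock: 25.65
position: [0.4319, -0.0827, 0.1329]
ee_rot: [-0.687, 0.689, -0.165, 0.163]
contact_force: [-3.7, -6.9, -4.2]
width: 0.0219
```

```bash
python3 - <<'E'
from tf import *
im=look('16');tfit(im,'16');dome(lidcloud(im),'16')
E
```

```text
25.7 [ 0.4319 -0.0827  0.1329] [-0.6868  0.689  -0.1647  0.163 ] [-4.4 -6.7 -4.4]
16 ctr [0.4801 0.0125] tilt along A-heading deg 0.72 across -0.62 sd [0.09 0.13] z@r20 0.1553 z@r40 0.1461 6000 res 0.00039
16 [0.4799 0.0126 0.0858 0.0724] top above rim 0.04419 38987
   fixedR [0.4798 0.0125 0.0864] 0.04422
```

Emit:
arm_command --commands '[[2, [0.045, 0.089, 0], 0], [2, [0.045, 0.089, 0], 0], [2, [0.03, 0.06, 0], 0], [2, [0, 0, 0], 0]]'

```text
clock: 26.1
position: [0.433, -0.0805, 0.1328]
ee_rot: [-0.687, 0.689, -0.165, 0.163]
contact_force: [-3.9, -7.5, -4.5]
width: 0.0216
```

```bash
python3 - <<'E'
from tf import *
im=look('17');tfit(im,'17');dome(lidcloud(im),'17')
E
```

```text
26.15 [ 0.433  -0.0805  0.1328] [-0.6866  0.6892 -0.1648  0.1628] [-3.7 -6.8 -4. ]
17 ctr [0.4801 0.0126] tilt along A-heading deg -0.49 across -0.48 sd [0.09 0.13] z@r20 0.1556 z@r40 0.1463 6000 res 0.0004
17 [0.4797 0.0124 0.0858 0.0726] top above rim 0.04442 39905
   fixedR [0.4797 0.0122 0.0867] 0.04447
```

Emit:
arm_command --commands '[[2, [-0.14, -0.27, -0.03], 0], [2, [-0.14, -0.27, -0.03], 0], [2, [-0.14, -0.27, 0], 0], [2, [-0.14, -0.27, 0], 0], [2, [-0.18, -0.36, 0], 0], [2, [-0.23, -0.45, 0], 0], [2, [-0.32, -0.62, 0], 0], [2, [-0.5, -1.0, 0], 0], [2, [-0.5, -1.0, 4], 0], [2, [-0.5, -1.0, 4.5], 0], [2, [0, 0, 4.5], 0], [2, [0, 0, 0], 0]]'

```text
clock: 27.35
position: [0.4095, -0.137, 0.2687]
ee_rot: [-0.686, 0.689, -0.16, 0.169]
contact_force: [1.3, -0.5, -1.8]
width: 0.0218
```

Emit:
arm_command --commands '[[2, [1.0, 2.0, 0], 0], [2, [0.5, 1.0, 0], 0], [2, [0, 0, 0], 0], [2, [0, 0, 0], 0], [2, [0, 0, 0], 0]]'

```text
clock: 27.85
position: [0.4211, -0.1047, 0.2621]
ee_rot: [-0.688, 0.688, -0.165, 0.164]
contact_force: [-0.1, -0.6, -1.0]
width: 0.0224
```

```bash
python3 - <<'E'
from tf import *
im=look('18');tfit(im,'18');dome(lidcloud(im),'18');ring(im)
E
```

```text
27.9 [ 0.4212 -0.1047  0.2623] [-0.6876  0.6879 -0.1647  0.164 ] [ 1.3  0.5 -1.2]
18 ctr [0.4801 0.0125] tilt along A-heading deg 0.70 across -0.59 sd [0.09 0.12] z@r20 0.1555 z@r40 0.1463 6000 res 0.0005
18 [0.4799 0.0127 0.0859 0.0725] top above rim 0.04436 10447
   fixedR [0.4798 0.0126 0.0866] 0.04441
board 0.03005 22953
ring 0.012-0.020 n=1789 z=0.1566 (above rim 0.0425) grad along A-heading 0.0116  across -0.0019
ring 0.020-0.026 n=1881 z=0.1545 (above rim 0.0404) grad along A-heading 0.0095  across -0.0012
ring 0.026-0.032 n=2200 z=0.1522 (above rim 0.0381) grad along A-heading 0.0063  across -0.0028
ring 0.032-0.038 n=2477 z=0.1496 (above rim 0.0356) grad along A-heading 0.0126  across -0.0021
ring 0.038-0.042 n=1768 z=0.1462 (above rim 0.0322) grad along A-heading 0.0145  across -0.0028
```

View pics/w18.png

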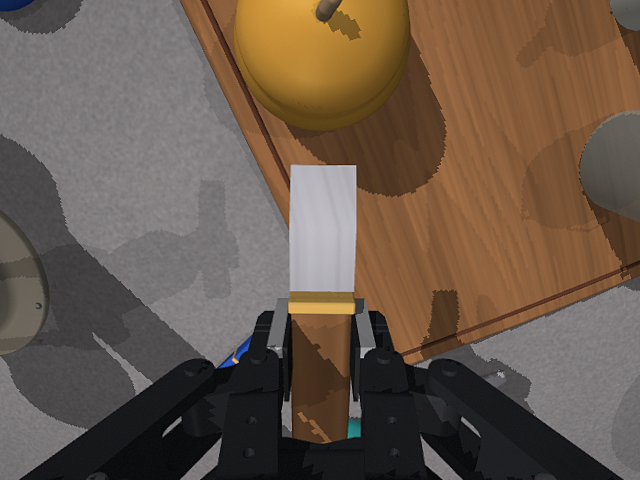

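Emit:
arm_command --commands '[[2, [1.6, -2.4, -1], 0.0874], [2, [1.6, -2.4, -2], 0.0874], [2, [1.6, -2.4, -3], 0.0874], [2, [1.6, -2.4, -3], 0.0874], [2, [1.5, -2.4, -3], 0.0874], [2, [0, 0, 0], 0], [2, [0, 0, 0], 0], [2, [0, 0, 0], 0]]'

```text
clock: 28.7
position: [0.5004, -0.2241, 0.1435]
ee_rot: [-0.707, 0.707, -0.011, 0.012]
contact_force: [-0.7, -0.2, -1.4]
width: 0.0221
```

```bash
python3 - <<'E'
from tf import *
im=look('19');
prof(im,160,300,10,300,345)
t=snap('top','t19.png')
hsv=cv2.cvtColor(t['pixels'],cv2.COLOR_RGB2HSV)
y=(cv2.inRange(hsv,(20,170,60),(30,255,255)));P,u,v=cloud(t,y>0);np.save('gc_top2.npy',P)
m=np.zeros((480,640),bool);m[175:245,155:235]=1;Q,_,_=cloud(t,m);print('board top cam',np.median(Q[:,2]))
A=np.load('gc_top.npy')
for n,C in [('shut',A),('now',P)]:
    r=np.hypot(C[:,0]-.48,C[:,1]-.0125);print(n,len(C));dome(C,n,.0305)
    s=C[(r<.04)&(r>.006)]
    for a,b in [(.006,.015),(.015,.025),(.025,.033),(.033,.04)]:
        k=(r>a)&(r<b);print('  ring',a,b,k.sum(),np.median(C[k,2]).round(4))
    h=np.array([.4536,.8912]);d=(C[:,:2]-[.48,.0125])
    print('  far-near halves', [np.median(C[(r>.02)&(r<.04)&((d@h)*sg>.012),2]).round(4) for sg in (1,-1)])
E
```

```text
28.75 [ 0.5006 -0.224   0.1439] [-0.7068  0.7072 -0.0109  0.0119] [ 0.1  0.3 -0.6]
160 [ 0.5019 -0.1721  0.0301] r 0.1854
170 [ 0.5015 -0.163   0.1277] r 0.1763
180 [ 0.5013 -0.1665  0.1291] r 0.1798
190 [ 0.5012 -0.1698  0.1307] r 0.183
200 [ 0.5013 -0.1731  0.1323] r 0.1863
210 [ 0.501  -0.1764  0.134 ] r 0.1896
220 [ 0.5009 -0.1797  0.1357] r 0.1928
230 [ 0.5008 -0.1831  0.1369] r 0.1962
240 [ 0.5007 -0.1868  0.1373] r 0.1999
250 [ 0.5005 -0.1905  0.1376] r 0.2035
260 [ 0.5004 -0.1944  0.1377] r 0.2074
270 [ 0.5003 -0.1982  0.1379] r 0.2112
280 [ 0.5002 -0.202   0.1384] r 0.215
290 [ 0.5    -0.2061  0.1386] r 0.219
board top cam 0.03066964640890985
shut 2776
shut [0.4796 0.0128 0.0876 0.068 ] top above rim 0.04107 1252
   fixedR [0.4796 0.0129 0.0833] 0.04064
  ring 0.006 0.015 129 0.1545
  ring 0.015 0.025 302 0.1522
  ring 0.025 0.033 348 0.1488
  ring 0.033 0.04 377 0.1452
  far-near halves [np.float64(0.1477), np.float64(0.1475)]
now 2798
now [0.48   0.0135 0.0912 0.0681] top above rim 0.04477 1259
   fixedR [0.48   0.0136 0.0871] 0.04436
  ring 0.006 0.015 127 0.1582
  ring 0.015 0.025 301 0.1557
  ring 0.025 0.033 350 0.1525
  ring 0.033 0.04 378 0.149
  far-near halves [np.float64(0.1516), np.float64(0.1509)]
```

View pics/w19.png

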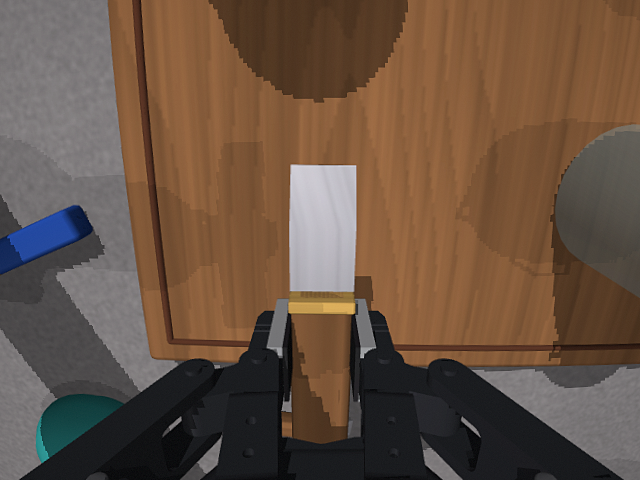

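View pics/t19.png

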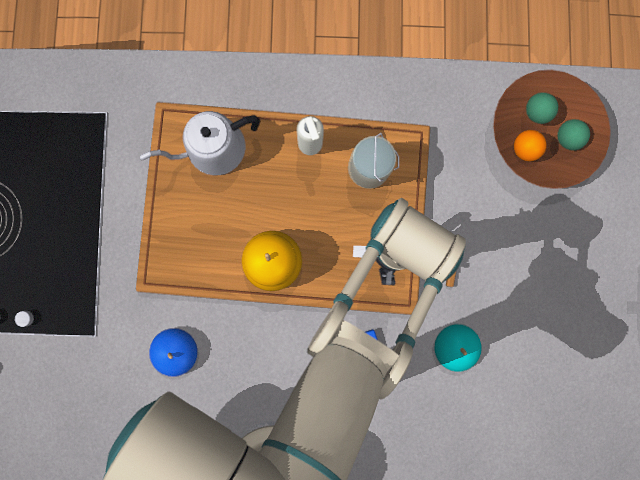

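Emit:
arm_command --commands '[[2, [-0.5, 1.0, 4.0], -0.0728], [2, [-1.0, 2.5, 3.6], -0.0728], [2, [-1.2, 2.9, 3.5], -0.0728], [2, [-1.3, 2.9, 3.5], -0.0728], [2, [-1.3, 2.9, 3.5], -0.0728], [2, [-1.2, 2.8, 3.5], -0.0728], [2, [0, 0, 0], 0], [2, [0, 0, 0], 0], [2, [0, 0, 0], 0]]'

```text
clock: 29.7
position: [0.435, -0.0744, 0.3581]
ee_rot: [-0.688, 0.688, -0.164, 0.164]
contact_force: [-0.1, 0.3, -1.9]
width: 0.0215
```

```bash
python3 - <<'E'
from tf import *
im=look('20');tfit(im,'20');dome(lidcloud(im),'20');ring(im)
E
```

```text
29.75 [ 0.4351 -0.0746  0.3576] [-0.6877  0.6879 -0.165   0.1636] [ 1.  -0.6 -1.2]
20 ctr [0.4801 0.0128] tilt along A-heading deg -0.07 across -0.24 sd [0.08 0.08] z@r20 0.1555 z@r40 0.1461 6000 res 0.00051
20 [0.4801 0.0128 0.0856 0.0727] top above rim 0.0443 7744
   fixedR [0.4801 0.0128 0.0866] 0.04439
board 0.03008 21136
ring 0.012-0.020 n=1175 z=0.1565 (above rim 0.0425) grad along A-heading 0.0119  across -0.0005
ring 0.020-0.026 n=1364 z=0.1544 (above rim 0.0403) grad along A-heading 0.0155  across -0.0024
ring 0.026-0.032 n=1683 z=0.1521 (above rim 0.0381) grad along A-heading 0.0112  across -0.0016
ring 0.032-0.038 n=1943 z=0.1496 (above rim 0.0355) grad along A-heading 0.0130  across 0.0003
ring 0.038-0.042 n=1416 z=0.1462 (above rim 0.0321) grad along A-heading 0.0135  across 0.0000
```

View pics/w20.png

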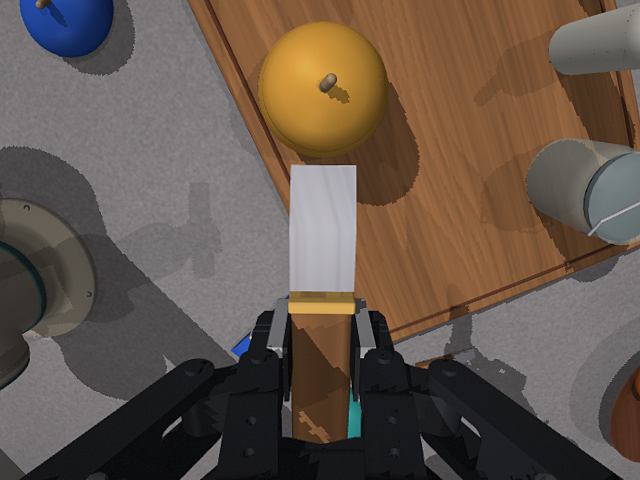

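```bash
python3 - <<'E'
from tf import *
im=load('top');tfit(im,'topnow')
E
```

```text
topnow ctr [0.4802 0.0131] tilt along A-heading deg 1.02 across -0.27 sd [0.3  0.31] z@r20 0.1560 z@r40 0.1464 1941 res 0.00138
```

Emit:
arm_command --commands '[[2, [1.0, -2.4, -2.0], 0.0728], [2, [1.1, -2.5, -3.0], 0.0728], [2, [1.1, -2.5, -3.5], 0.0728], [2, [1.1, -2.5, -3.5], 0.0728], [2, [1.1, -2.5, -3.5], 0.0728], [2, [1.1, -2.5, -3.5], 0.0728], [2, [0, 0, -4], 0], [2, [0, 0, -4], 0], [2, [0, 0, -2], 0], [2, [0, 0, 0], 0], [2, [0, 0, 0], 0]]'

```text
clock: 30.85
position: [0.5002, -0.2238, 0.0678]
ee_rot: [0.707, -0.707, 0.012, -0.011]
contact_force: [0.5, -0.4, -0.8]
width: 0.0216
```

```bash
python3 - <<'E'
import tf
from tf import *
# reuse tfit with saved clouds of same mask
A=np.load('gc_top.npy');B=np.load('gc_top2.npy')
im0=load('top')
for n,C in [('shut',A),('now',B)]:
    tf.cloud=lambda im,m,C=C:(C,None,None)
    tf.lidcloud=lambda im,C=C:C
    tf.tfit(im0,n)
E
sed -i 's/(P\[:,2\]>.126)/(P[:,2]>ZL)/; 1i ZL=.126' tf.py
python3 - <<'E'
import tf
from tf import *
im0=load('top')
for zl in [.124,.128]:
  for n,f,z in [('shut','gc_top.npy',zl),('now','gc_top2.npy',zl+.0036)]:
    C=np.load(f);tf.cloud=lambda im,m,C=C:(C,None,None);tf.lidcloud=lambda im,C=C:C;tf.ZL=z;tf.tfit(im0,n)
E
```

```text
shut ctr [0.4796 0.0124] tilt along A-heading deg 0.61 across 0.11 sd [0.28 0.29] z@r20 0.1523 z@r40 0.1427 1908 res 0.00141
now ctr [0.4802 0.0131] tilt along A-heading deg 1.05 across -0.33 sd [0.3  0.31] z@r20 0.1560 z@r40 0.1464 1940 res 0.00138
shut ctr [0.4797 0.0124] tilt along A-heading deg 0.72 across -0.14 sd [0.29 0.31] z@r20 0.1523 z@r40 0.1427 1925 res 0.00141
now ctr [0.4802 0.0131] tilt along A-heading deg 1.09 across -0.14 sd [0.32 0.31] z@r20 0.1560 z@r40 0.1464 1933 res 0.00138
shut ctr [0.4798 0.0124] tilt along A-heading deg 0.50 across -0.47 sd [0.27 0.31] z@r20 0.1522 z@r40 0.1427 1875 res 0.00138
now ctr [0.48   0.0131] tilt along A-heading deg 0.92 across 0.21 sd [0.3  0.28] z@r20 0.1560 z@r40 0.1463 1883 res 0.00134
```

Emit:
arm_command --commands '[[2, [0, 0, -1.0], 0], [2, [0, 0, -0.5], 0], [2, [0, 0, 0], 0], [2, [0, 0, 0], 0]]'

```text
clock: 31.25
position: [0.5007, -0.2233, 0.0541]
ee_rot: [-0.707, 0.707, -0.011, 0.012]
contact_force: [0.2, 0.9, -0.7]
width: 0.0217
```

Emit:
arm_command --commands '[[2, [0, 0, -0.15], 0], [2, [0, 0, 0], 0], [2, [0, 0, 0], 0]]'

```text
clock: 31.55
position: [0.5006, -0.2233, 0.0524]
ee_rot: [-0.707, 0.707, -0.011, 0.011]
contact_force: [0.4, -1.1, -0.6]
width: 0.0219
```

Emit:
arm_command --commands '[[2, [0, 0, -0.15], 0], [2, [0, 0, -0.1], 0], [2, [0, 0, 0], 0], [2, [0, 0, 0], 0]]'

```text
clock: 31.95
position: [0.5005, -0.2233, 0.0496]
ee_rot: [0.707, -0.707, 0.011, -0.011]
contact_force: [-0.4, -0.2, 0.1]
width: 0.0219
```

Emit:
arm_command --commands '[[2, [0, 0, -0.05], 0], [2, [0, 0, 0], 0]]'

```text
clock: 32.15
position: [0.5006, -0.2234, 0.0493]
ee_rot: [-0.707, 0.707, -0.011, 0.011]
contact_force: [-0.3, 0.8, 0.5]
width: 0.0218
```

Emit:
arm_command --commands '[[2, [0, 0, -0.03], 0], [3, [0, 0, 0], 0], [4.5, [0, 0, 0], 0], [5.5, [0, 0, 0], 0], [5.5, [0, 0, 0], 0], [5.5, [0, 0, 2], 0], [5.5, [0, 0, 4], 0], [5.5, [0, 0, 4], 0], [5.5, [0, -0.5, 4], 0], [5.5, [0, 0, 0], 0], [5.5, [0, 0, 0], 0]]'

```text
clock: 33.25
position: [0.5009, -0.2285, 0.1898]
ee_rot: [-0.707, 0.707, -0.011, 0.012]
contact_force: [-0.9, 0.1, 0.7]
width: 0.0549
```

```bash
python3 - <<'E'
from tf import *
im=look('21');prof(im,190,330,10,306,330)
t=snap('top','t21.png');snap('side','s21.png')
E
```

```text
33.3 [ 0.5    -0.228   0.1884] [ 0.7072 -0.7068  0.0116 -0.0111] [ 0.3  0.6 -0.3]
190 [ 0.4983 -0.2019  0.0442] r 0.2147
200 [ 0.4982 -0.2074  0.0521] r 0.2202
210 [ 0.4979 -0.2146  0.052 ] r 0.2273
220 [ 0.4977 -0.2219  0.052 ] r 0.2346
230 [ 0.4974 -0.2294  0.0517] r 0.242
240 [ 0.4972 -0.2368  0.052 ] r 0.2494
250 [ 0.4969 -0.2445  0.0519] r 0.2571
260 [ 0.4966 -0.2524  0.0518] r 0.2649
270 [ 0.4963 -0.2603  0.0519] r 0.2728
280 [ 0.496  -0.2685  0.0517] r 0.281
290 [ 0.4957 -0.2766  0.052 ] r 0.289
300 [ 0.4955 -0.2851  0.0521] r 0.2975
310 [ 0.4946 -0.3054  0.0314] r 0.3177
320 [ 0.4942 -0.3159  0.0297] r 0.3282
```

View pics/w21.png

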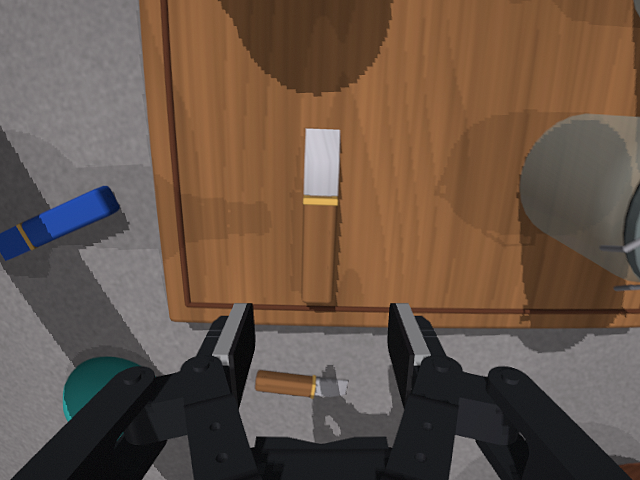

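View pics/s21.png

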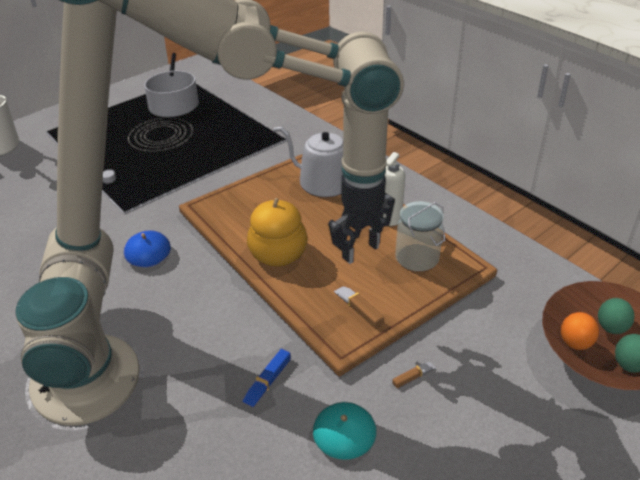

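Emit:
arm_command --commands '[[5.5, [-0.3, 2.0, 3], 0], [5.5, [-0.4, 3.0, 3], 0], [5.5, [-0.5, 3.2, 2], 0], [5.5, [-0.5, 3.2, 2], 0], [5.5, [-0.4, 3.0, 1], 0], [5.5, [0, 0, 0], 0], [5.5, [0, 0, 0], 0], [5.5, [0, 0, 0], 0]]'

```text
clock: 34.2
position: [0.4793, -0.0849, 0.2975]
ee_rot: [0.707, -0.707, 0.012, -0.011]
contact_force: [-1.4, -0.9, -0.8]
width: 0.0551
```

```bash
python3 - <<'E'
from tf import *
im=look('22');tfit(im,'22');dome(lidcloud(im),'22');ring(im)
E
```

```text
34.25 [ 0.4793 -0.0851  0.2976] [ 0.7071 -0.7069  0.0125 -0.0108] [-0.9  0.3 -0.4]
22 ctr [0.4802 0.0126] tilt along A-heading deg -0.25 across -0.52 sd [0.07 0.07] z@r20 0.1554 z@r40 0.1462 6000 res 0.00045
22 [0.4799 0.0127 0.0854 0.0729] top above rim 0.04429 11470
   fixedR [0.4799 0.0127 0.0866] 0.04439
board 0.03003 29321
ring 0.012-0.020 n=1778 z=0.1566 (above rim 0.0425) grad along A-heading 0.0125  across 0.0002
ring 0.020-0.026 n=2045 z=0.1544 (above rim 0.0404) grad along A-heading 0.0144  across -0.0007
ring 0.026-0.032 n=2499 z=0.1521 (above rim 0.0381) grad along A-heading 0.0102  across -0.0018
ring 0.032-0.038 n=2863 z=0.1496 (above rim 0.0355) grad along A-heading 0.0111  across -0.0032
ring 0.038-0.042 n=2041 z=0.1462 (above rim 0.0322) grad along A-heading 0.0121  across -0.0016
```

View pics/w22.png

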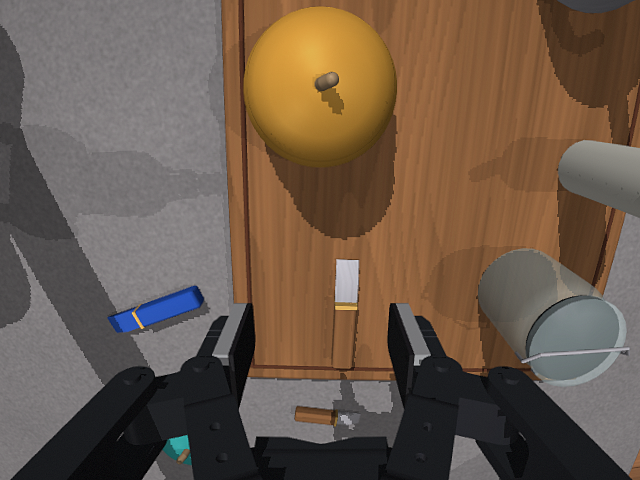

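```bash
python3 - <<'E'
from rig import manip
print(manip.sign_off())
E
```

```text
the job is handed in; nothing more can be done
None
```

I worked the lid up with the oyster knife from opposite sides (right, left, then right again). Horizontal force stayed at about 13 N or less on every reading. I then laid the knife flat on the board, backed the gripper clear and handed the job in at about 34 s.

**Last checks:**
- **Lid height:** the middle stands about 3.2 to 3.7 mm up, from the before-and-after top camera and the wrist dome fits.
- **Lid tilt:** the final unobstructed wrist view gave about 0.6°.
- **Lid position:** it is within about 1 mm of the pot's axis.
- **Knife:** it lies flat on the board, its handle top an even 22 mm above the board.
- **Bystanders:** the kettle, glass jar and dispenser stand where they did in the pictures. I judged this by eye and did not measure it.

**What disagreed:** tilt readings from the other views ranged from about 0.1° to 1.1°. The 0.7° one came from a view that cut off part of the lid. The top camera's 1.0° drops to about 0.4° after subtracting the 0.6° it showed with the lid shut. All of them are under the 1.7° limit.

**Bent blade:** the blade's edge sits about 2.8 mm low. The knife also turned slightly nose-down in the grip during the first push, and I corrected the working height for both.

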